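Bank the slide cases behind the bolted shutter

ROBOT

A 6-joint arm with a two-finger parallel gripper is mounted at the origin on the work surface. World frame = base frame: x ahead of the robot, y to its left, z up, the work surface at z = 0. Lengths are in m, angles in degrees, forces in N, time in s.
With the tool pointing down it reaches from about 0.375 to 0.975 m from the base axis. Payload 3.8 kg.
Tool frame: the origin (TCP) lies at the very end of the fingers, on their centre line; the grasp point (between the pads) lies 19 mm behind it; z points along the fingers, y is the line along which they close (so a half turn about z gives the same grasp; the last joint's range is limited). The gripper opens to 85 mm and grips with 20 to 120 N. Pads are 22 mm wide; open, the fingers measure 114 mm over their backs; the gripper's body (76 mm by 85 mm) begins 54 mm behind the grasp point. The pads swing forward as they close: fully open they stand 13 mm farther back than shut.
Start: joints at [-72.359, 15.12, 91.902, -0, 72.978, -2.114], TCP at [0.228, -0.635, 0.231] pointing down, gripper open.
Joint ranges: [-150.88, 150.88], [-54.13, 125.18], [17.81, 147.31], [-75.09, 255.09], [0, 152.58], [-146.25, 146.25]. Speed limits (degrees/s): [147.25, 147.25, 180, 180, 180, 180].

INTERFACE

Orientations are given as a 3x3 rotation matrix whose columns are the frame's x, y, z axes.
In Python, from cell import get_state, capture, finish_job gives the robot as it stands.
- The arm moves only by the shell command python3 -m jog 'ROWS' [FORCE]. ROWS is JSON, a list of rows, each an object with "xyz": the shift along the tool's x, y, z in cm, a list of three; "dr": the turn, a rotation vector about the tool's x, y, z in rad, a list of three; "hand": the closure, from 0 (fully open) to 1 (shut). In form: [{"xyz": [tx, ty, tz], "dr": [rx, ry, rz], "hand": hand}, ...]. A call has 1 to 20 rows; each row is the pose to reach, as a shift and turn from the pose commanded when the call began, along the tool's axes at that moment; what a row does not reach only later rows make up. A row lasts 1/8 s, in which the tool goes at most 62.5 mm and 10.7 degrees, less where a joint would pass 70% of its speed; a pose out of reach is approached as far as the arm can. A call with a gripper value outside its range is refused whole. The fingers move at their own pace and stop on an object; FORCE is the grip in N (left out, the last holds). Time passes only in rows, so rows that repeat a pose let the fingers close. It gives the time, the measured TCP pose, the force, the opening and the grip force at its end, in the units of the state.
- get_state(): the state, without advancing time (a new reading comes with each control period).
- capture(name): name is "scene" or "top" or "wrist"; returns a dict with "image" (400x640x3 uint8, blue, green, red), "z_map" (400x640 float32, m along the optical axis (not along the pixel's ray), 0 where there is no reading), "fx", "fy", "cx", "cy" (pixels), "eye" and "orientation" of the camera in the world. Camera axes: x right, y up, looking along -z (the intrinsics and any distortion apply to the point x, -y, -z); pixel columns grow to the right and rows downward; lengths in m; the calibration is good to about 2 mm. A picture is of the moment at which its call begins.
- finish_job(): hands the job in; it is judged then, once.
The state is a dict: "clock": time; "joint_pos": joint angles; "dq": joint speeds; "joint_torque": joint torques, N m; "tcp_pos": TCP position; "eef_rot": TCP orientation; "wrist_force": force on the tool from outside, world axes, zero at the start; "moment": the same for the moment, N m; "opening": finger opening in m; "gripper_force": force on a finger pad.
Only numpy, scipy, OpenCV 4.12 (cv2) and the standard library are available. Lean on these libraries where they do the work, as an engineer would, in place of code of your own. Each camera call takes 0.05 s, during which the arm holds its last target. There are 200 camera calls.

TASK

With the hooked rod, draw the shutter bolt under the clear hood of the slide bank fully open, then post every flat grey slide case on the bench through the slot so that it drops inside. Afterwards push the bolt fully home again with the rod and lay the rod down flat, wholly on its rubber mat; leave the other things on the bench where they are.

Things in the scene. Friction and masses are not known exactly. Their poses are not given: they have to be found in the camera images.
- bank: shielded slide bank, a fixed clear-walled box 220 (x) x 200 (y) x 155 mm high; origin at the centre of its underside, z up, x axis away from the robot. Its +y side (robot's left) is a white wall 6 mm thick, outer face at y = +100 mm, 155 mm high, with the posting slot. Inside, the floor lies 119 mm below the slot. On its flat top (z = 155 mm) stands the hood of the bolt lane
- bank_slot (a point): middle of the slot's lower edge on the wall's outer face, 127 mm above the bench. Slot 51 mm wide (along bank x), 19 mm high. Before it, level with its lower edge, lies a flat feed deck 80 mm wide (x) and 110 mm long (bank y = +100 to +210 mm). Cases go short end first through it along bank -y; once pushed in flush with the wall's outer face they tip and fall inside
- hood_mouth (a point): middle of the lower edge of the hood's open front, on the box's top. The clear hood spans bank x = -45 to +105 mm, is 110 mm wide inside (55 mm either side of this point) and 50 mm high inside (z = 155 to 205 mm; outer top 210 mm); closed at sides, back and top, open only at this front, which faces the robot
- shutter (a joint): slide of the shutter bolt in m: 0 = fully home, the steel shutter covers the slot from inside; 0.064 = fully drawn (end stop), slot clear above 0.058. Grows as the pin is pulled along bank -x (toward the robot). Dry friction of about 2 N, no spring: it stays where it is left
- bolt_pin (a point): upright round steel pin of the shutter bolt, inside the hood in the middle of the lane's width, 12 mm thick, from the top plate (z = 155 mm) to z = 187 mm, with a black cap; this point is on its axis 18 mm above the plate. Home it stands 115 mm behind the hood's mouth, drawn 51 mm. Fingers cannot reach it
- mat: black rubber mat 340 (its x) x 120 (its y) x 4 mm, fixed on the bench, the rod's place; origin at the centre of its underside
- rod: hooked rod, 275 mm long, 0.11 to 0.22 kg: white handle 120 (its x) x 16 wide x 24 mm high, origin at the centre of the handle's underside; from the handle's front a steel rod 10 mm thick runs 150 mm along +x, its axis 12 mm above the underside, and ends in a hook leg 10 mm thick that stands out level to its -y; the leg's tip is 26 mm from the rod's axis. It lies flat, 4 mm up on the mat
- rod_grip (a point): on the handle's axis, 30 mm ahead of the handle's middle, 12 mm above its underside, near the centre of mass: good place to grip, across the 16 mm width
- rod_hook (a point): middle of the hook leg: 210 mm ahead of the handle's middle, 12 mm to -y of the rod's axis, 12 mm above the underside
- case1: flat grey slide case lying flat, 84 (its x) x 46 (its y) x 12 mm, 40 to 65 g, rigid and closed, same either end; origin at the centre of its underside. May be absent
- case2: flat grey slide case lying flat, 84 (its x) x 46 (its y) x 12 mm, 40 to 65 g, rigid and closed, same either end; origin at the centre of its underside. May be absent
- case3: flat grey slide case lying flat, 84 (its x) x 46 (its y) x 12 mm, 40 to 65 g, rigid and closed, same either end; origin at the centre of its underside. May be absent
- case4: flat grey slide case lying flat, 84 (its x) x 46 (its y) x 12 mm, 40 to 65 g, rigid and closed, same either end; origin at the centre of its underside. May be absent
- bottle: bystander: blue-capped bottle 64 mm across, 130 high, origin at the centre of its underside
- jar: bystander: jar 60 mm across, 85 high, origin at the centre of its underside
- timer: bystander: white round timer 44 mm across, 22 high, origin at the centre of its underside
- tape: bystander: tape roll 44 mm across, 18 high, origin at the centre of its underside
- beaker: bystander: glass beaker 70 mm across, 80 high, origin at the centre of its underside
- vial: bystander: amber vial 24 mm across, 45 high, origin at the centre of its underside

How it is judged (in metres and radians):
On the way, in this order (a step that is already met when the one before it is completed fails the run):
1. the bolt is drawn open with the rod's hook (value of joint shutter above 0.058 m and distance between rod_hook and bolt_pin below 0.035 m), for 0.1 s.
2. all cases are inside the bank (z of case1 in the frame of bank between 0 and 0.115 m and y of case1 in the frame of bank between -0.095 and 0.092 m and x of case1 in the frame of bank between -0.105 and 0.105 m and z of case2 in the frame of bank between 0 and 0.115 m and y of case2 in the frame of bank between -0.095 and 0.092 m and x of case2 in the frame of bank between -0.105 and 0.105 m and z of case3 in the frame of bank between 0 and 0.115 m and y of case3 in the frame of bank between -0.095 and 0.092 m and x of case3 in the frame of bank between -0.105 and 0.105 m and z of case4 in the frame of bank between 0 and 0.115 m and y of case4 in the frame of bank between -0.095 and 0.092 m and x of case4 in the frame of bank between -0.105 and 0.105 m), for 0.2 s.
3. the bolt is pushed home with the rod's hook (value of joint shutter below 0.004 m and distance between rod_hook and bolt_pin below 0.035 m), for 0.1 s.
At the end, for the whole second after the job is handed in: every case present lies inside the bank (below the slot), the bolt is home within 4 mm, the rod (its grip point and its hook) lies flat on the mat, and everything is at rest (all of step 2 and value of joint shutter below 0.004 m and x of rod_grip in the frame of mat between -0.175 and 0.175 m and y of rod_grip in the frame of mat between -0.065 and 0.065 m and z of each of rod_grip, rod_hook in the frame of mat below 0.035 m and x of rod_hook in the frame of mat between -0.175 and 0.175 m and y of rod_hook in the frame of mat between -0.065 and 0.065 m and linear speed of each of case1, case2, case3, case4, rod below 0.02 m/s); the robot touches nothing.
It fails at once if a bystander is moved by more than 3 cm (distance of any of bottle, jar, timer, tape, beaker, vial from where it was at the start of the episode above 0.03 m).
Of case1, case2, case3, case4 only 2 to 4 are there at a start; the rules pass over those that are not, and their reading is None.
At some moment in a run one of case1, case2, case3, case4 may be knocked a few centimetres aside while the robot is not near it.
It also fails if it takes over 210 s, if anything falls off the work surface, if the arm or the gripper's body presses on something with over 40 N, if the wrist force passes 120 N, or if a joint passes its speed limit or range.

## Working session

There is one attempt and no reset: what is moved stays moved. The work goes in short steps, Python scripts to look and compute and a shell command to move; the robot and the scene stay as the last step left them, time stands still between calls to the robot, and variables do not carry over. Pictures are saved under pics/ and viewed, at most 14 in all, crops included, and the job is handed in when it is done.

```bash
mkdir -p pics; ls
python3 - <<'E'
from cell import *
import cv2,numpy as np
for n in ("scene","top"):
    c=capture(n); cv2.imwrite(f"pics/{n}0.png",c["image"]); np.savez(f"{n}0.npz",**c)
    print(n,c["fx"],c["fy"],c["cx"],c["cy"],c["eye"],np.round(c["orientation"],3).tolist(),(c["z_map"]>0).mean(),[k for k in c])
s=get_state();print(s["tcp_pos"],np.round(s["eef_rot"],3).tolist(),s["clock"])
E
```

```text
pics
scene 406.04067116201935 406.04067116201935 315.1786414140101 202.58929088553595 [1.19234773 0.70239564 0.88018464] [[-0.778, -0.39, 0.492], [0.628, -0.483, 0.611], [-0.001, 0.784, 0.62]] 0.993703125 ['image', 'z_map', 'fx', 'fy', 'cx', 'cy', 'eye', 'orientation']
top 494.3110848227827 494.3110848227827 321.1624459503163 194.31923440945064 [ 0.3096763  -0.03264532  1.65824026] [[-0.008, 0.986, -0.168], [-1.0, -0.006, 0.016], [0.015, 0.168, 0.986]] 0.99610546875 ['image', 'z_map', 'fx', 'fy', 'cx', 'cy', 'eye', 'orientation']
[ 0.22796935 -0.63463366  0.23006663] [[0.941, 0.338, -0.001], [0.338, -0.941, 0.002], [0.0, -0.002, -1.0]] 0.1
```

View pics/scene0.png

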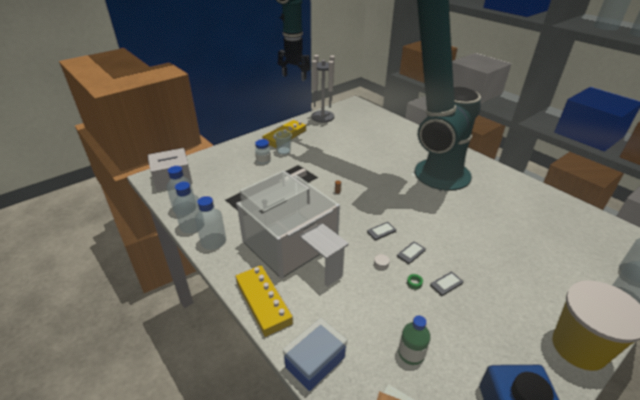

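View pics/top0.png

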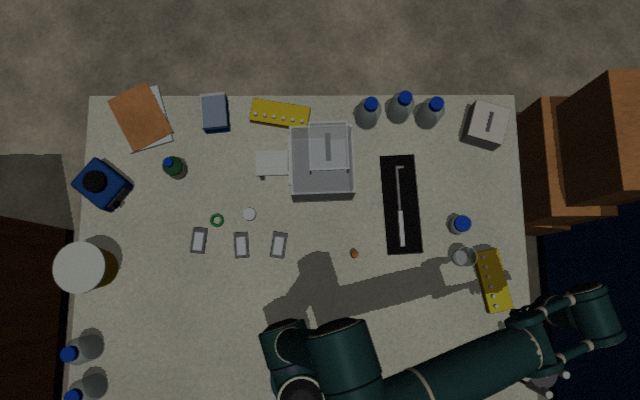

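The scene view shows the bank with its deck, three cases, and the bystanders. In the top view the bank is near (320,160), the deck (272,163), and the mat (401,204) holds the rod: handle (402,230), hook (399,168). The cases are at (198,240), (241,244) and (278,244). Next I'll measure them.

```bash
cat > h.py <<'E'
import numpy as np, cv2
from cell import capture,get_state
def rays(c,uv):
    uv=np.atleast_2d(uv).astype(float)
    d=np.c_[(uv[:,0]-c["cx"])/c["fx"],-(uv[:,1]-c["cy"])/c["fy"],-np.ones(len(uv))]
    return d@np.array(c["orientation"]).T
def plane(c,uv,z):
    d=rays(c,uv); e=np.array(c["eye"]); return e+d*((z-e[2])/d[:,2])[:,None]
def cloud(c):
    h,w=c["z_map"].shape; u,v=np.meshgrid(np.arange(w),np.arange(h))
    P=np.array(c["eye"])+rays(c,np.c_[u.ravel(),v.ravel()])*c["z_map"].reshape(-1,1)
    return P.reshape(h,w,3)
def rect(P):  # xy points -> centre, long axis deg, sizes
    (c,s,a)=cv2.minAreaRect((P[:,:2]*1000).astype(np.float32)); 
    if s[1]>s[0]: s=s[::-1]; a+=90
    return np.round(c,1),round((a+90)%180-90,1),np.round(s,1)
def tool(target):  # world target TCP -> shift in tool axes cm
    s=get_state(); R=np.array(s["eef_rot"]); return np.round(R.T@(np.array(target)-s["tcp_pos"])*100,2)
E
python3 - <<'E'
from h import *
c=dict(np.load("top0.npz")); P=cloud(c); im=c["image"]; Z=P[...,2]
print("table z",np.median(Z[215:225,300:340]))
def comp(mask,lo=30):
    n,l,st,ce=cv2.connectedComponentsWithStats(mask.astype(np.uint8))
    return [(l==i,st[i],ce[i]) for i in range(1,n) if st[i][4]>lo]
X,Y=P[...,0],P[...,1]
roi=(X>0.1)&(X<.95)&(Y>-.6)&(Y<.6)
print("low objs z 7..30mm")
for m,s,ce in comp(roi&(Z>.007)&(Z<.03)):
    if s[4]<1500: print(s,np.round(ce),rect(P[m]),np.round(np.median(Z[m])*1000,1), im[m].mean(0).round())
print("deck/box")
sub=roi&(abs(Y-.02)<.3)&(X>.3)
print("deck",[ (s[4],rect(P[m]),np.median(Z[m])) for m,s,ce in comp(sub&(abs(Z-.127)<.006))])
print("top155",[ (s[4],rect(P[m])) for m,s,ce in comp(sub&(abs(Z-.156)<.008))])
print("hood",[ (s[4],rect(P[m])) for m,s,ce in comp(sub&(abs(Z-.21)<.008))])
dark=(im.max(2)<45)
for m,s,ce in comp(dark,1500):
    if s[4]<6000: 
        q=np.argwhere(m)[:,::-1]; print("mat",s,rect(plane(c,q,.004)))
g=im.min(2)>60
q=np.zeros_like(g); q[150:255,385:420]=g[150:255,385:420]
for m,s,ce in comp(q,10): print("rod",s,ce,rect(plane(c,np.argwhere(m)[:,::-1],.02)))
big=lambda n:cv2.resize(n,None,fx=5,fy=5,interpolation=cv2.INTER_CUBIC)
a=big(im[110:210,250:360]);
cv2.imwrite("pics/c1.png",a)
E
```

```text
table z 4.9400351146533517e-05
low objs z 7..30mm
[387 109  20  15  48] [394. 119.] (array([ 855.4, -316.1]), 60.5, array([76. , 31.5])) 19.1 [55. 58. 56.]
[415 113  21  17  58] [422. 124.] (array([ 840. , -413.6]), 50.8, array([77.8, 33.2])) 18.1 [54. 58. 55.]
[460 113  19  34  86] [467. 135.] (array([ 809.3, -561.8]), 12.3, array([120.1,  49.2])) 19.2 [35. 37. 38.]
[205 116  26  19  65] [220. 129.] (array([818.7, 284.5]), -52.2, array([103.4,  45.1])) 17.7 [47. 35. 30.]
[355 117  22  13  50] [364. 125.] (array([ 836.1, -211.4]), 70.8, array([76.9, 30.4])) 18.8 [59. 64. 61.]
[250 119  35   9  75] [267. 124.] (array([836.1, 125.2]), 80.6, array([121.3,  11.2])) 19.0 [20. 50. 59.]
[392 164  20  84 413] [400. 207.] (array([ 553.1, -329.4]), 2.7, array([284.1,  51.2])) 19.4 [69. 69. 70.]
[173 166  16  15  41] [183. 174.] (array([661. , 410.7]), -46.0, array([58.9, 20. ])) 19.2 [48. 56. 53.]
[124 182  10  16  32] [130. 189.] (array([607.6, 582.2]), -12.6, array([54.8, 17.6])) 21.7 [32. 30. 26.]
[243 208  13  13 138] [249. 214.] (array([524.5, 181.4]), 85.9, array([41.4, 41.2])) 21.2 [122
[... 910 characters left out ...]
8.4]), 20.0, array([43.3, 43.3]))), (np.int32(2634), (array([678.3, -58. ]), 2.0, array([222.3, 206.2])))]
hood [(np.int32(1937), (array([708.4, -80. ]), 1.8, array([155.5, 120. ])))]
mat [ 380  155   43  100 3056] (array([ 559.3, -328.6]), 3.1, array([337. , 118.1]))
rod [385 150  35  66 383] [409.73368146 164.74673629] (array([ 631.4, -333.3]), -2.4, array([224.4, 116.6]))
rod [396 166   9  81 296] [400.01689189 212.31081081] (array([ 549.7, -324.2]), -1.2, array([271.6,  24.3]))
rod [385 231   3  24  38] [385.39473684 244.68421053] (array([ 425.9, -273.4]), -1.7, array([76.1,  6.6]))
rod [400 253  20   2  23] [410.56521739 253.86956522] (array([ 389. , -350.1]), 89.6, array([63.1,  3.3]))
```

View pics/c1.png

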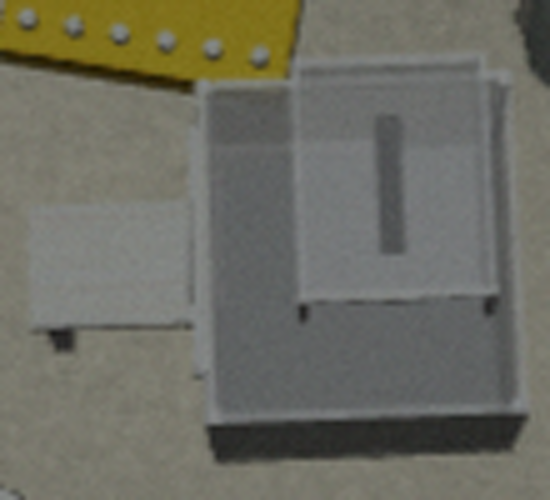

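The crop shows the deck at left (25-190, 205-325), the hood (295-495, 60-300) and its mouth at row 300. The bank is yawed about 2°, centred near (0.678,-0.058). Slot at about bank x 0, y 0.042, and hood mouth at about (0.633,-0.083). Next: above the rod for a close look.

```bash
python3 - <<'E'
from h import *
print(tool([.52,-.325,.28]))
E
python3 -m jog --help 2>&1 | head -5
```

```text
[ 37.95 -19.28  -4.95]
invalid input: not JSON, or not a number
```

```bash
python3 -m jog '[{"xyz":[38,-19.3,-5],"dr":[0,0,0.3],"hand":0},{"xyz":[38,-19.3,-5],"dr":[0,0,0.3],"hand":0},{"xyz":[38,-19.3,-5],"dr":[0,0,0.3],"hand":0},{"xyz":[38,-19.3,-5],"dr":[0,0,0.3],"hand":0},{"xyz":[38,-19.3,-5],"dr":[0,0,0.3],"hand":0},{"xyz":[38,-19.3,-5],"dr":[0,0,0.3],"hand":0},{"xyz":[38,-19.3,-5],"dr":[0,0,0.3],"hand":0},{"xyz":[38,-19.3,-5],"dr":[0,0,0.3],"hand":0},{"xyz":[38,-19.3,-5],"dr":[0,0,0.3],"hand":0},{"xyz":[38,-19.3,-5],"dr":[0,0,0.3],"hand":0},{"xyz":[38,-19.3,-5],"dr":[0,0,0.3],"hand":0},{"xyz":[38,-19.3,-5],"dr":[0,0,0.3],"hand":0}]'
python3 - <<'E'
from h import *
c=capture("wrist"); np.savez("w1.npz",**c); cv2.imwrite("pics/w1.png",c["image"])
P=cloud(c); print(c["eye"],P[...,2][::80,::80].round(3))
s=get_state(); print(s["joint_pos"], np.round(s["eef_rot"],4))
E
```

```text
clock: 1.6
tcp_pos: [0.5199, -0.326, 0.2812]
eef_rot: [[0.999, 0.043, -0.0], [0.043, -0.999, 0.0], [-0.0, -0.0, -1.0]]
wrist_force: [-0.4, 0.4, 0.4]
opening: 0.0856
gripper_force: 0.0
[ 0.59205475 -0.32436739  0.42495593] [[ 0.212  0.177  0.096 -0.     0.003 -0.     0.001  0.001]
 [ 0.157  0.157  0.117  0.002  0.023  0.001  0.001  0.   ]
 [ 0.002  0.001  0.001  0.002  0.022  0.001  0.001  0.003]
 [-0.     0.003  0.003  0.002  0.029  0.003  0.003  0.002]
 [ 0.001  0.002  0.347  0.003  0.001  0.002  0.348 -0.001]]
[-3.43955222e+01  6.99881412e+00  9.62410335e+01  9.93478424e-04
  7.67650680e+01  5.31129765e+01] [[ 9.991e-01  4.350e-02 -1.000e-04]
 [ 4.350e-02 -9.991e-01  1.000e-04]
 [-1.000e-04 -1.000e-04 -1.000e+00]]
```

View pics/w1.png

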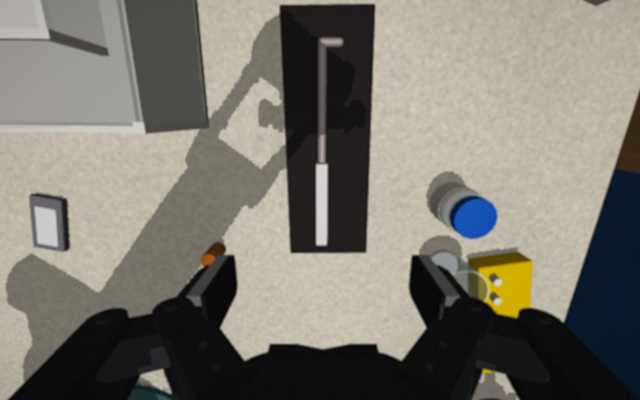

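The wrist view shows the rod on the mat: handle at (322,205), hook leg (331,42) pointing to image right (-y), with the bottle, beaker and vial well clear. Next I'll fit the rod axis.

Run:
```python
from h import *
c=dict(np.load("w1.npz")); im=c["image"]
m=np.zeros(im.shape[:2],bool); m[30:250,295:365]=im[30:250,295:365].min(2)>55
v=lambda r:np.array([[np.where(m[i])[0].mean(),i] for i in r])
h=plane(c,v(range(170,242,3)),.028); s=plane(c,v(range(60,155,3)),.02)
for n,p in(("h",h),("s",s)):
    k=np.polyfit(p[:,0],p[:,1],1); print(n,np.degrees(np.arctan(k[0])),k)
r=np.where(m.any(1))[0]; print(plane(c,[[322,r.min()],[322,246.5],[322,163.5],[331,42]],.02)); 
print(plane(c,[[322,r.min()],[322,246.5],[322,163.5],[343,42]],.028))
q=np.argwhere(im[:,275:380].max(2)<45)[:,::-1]+[275,0]
for a in ([281,5],[375,5],[367,251],[291,251]): print(plane(c,[a],.004).round(4))
```

```text
h 2.2564021994801298 [ 0.03940202 -0.34623936]
s 2.4412796404363917 [ 0.04263417 -0.34779745]
[[ 0.68728151 -0.31911148  0.02      ]
 [ 0.40688655 -0.33120214  0.02      ]
 [ 0.53162132 -0.32582357  0.02      ]
 [ 0.68226414 -0.33045878  0.02      ]]
[[ 0.68540029 -0.31921531  0.028     ]
 [ 0.41054459 -0.33106712  0.028     ]
 [ 0.5328152  -0.3257948   0.028     ]
 [ 0.68111699 -0.3448587   0.028     ]]
[[ 0.7243 -0.2664  0.004 ]]
[[ 0.7294 -0.3833  0.004 ]]
[[ 0.395  -0.4024  0.004 ]]
[[ 0.3897 -0.2832  0.004 ]]
```

```bash
python3 -m jog '[{"xyz":[-1.9,0,15],"dr":[0,0,0],"hand":0},{"xyz":[-1.9,0,27.4],"dr":[0,0,0],"hand":0},{"xyz":[-1.9,0,27.4],"dr":[0,0,0],"hand":0},{"xyz":[-1.9,0,27.4],"dr":[0,0,0],"hand":0},{"xyz":[-1.9,0,27.4],"dr":[0,0,0],"hand":0},{"xyz":[-1.9,0,27.4],"dr":[0,0,0],"hand":0},{"xyz":[-1.9,0,27.4],"dr":[0,0,0],"hand":0},{"xyz":[-1.9,0,27.4],"dr":[0,0,0],"hand":1},{"xyz":[-1.9,0,27.4],"dr":[0,0,0],"hand":1},{"xyz":[-1.9,0,27.4],"dr":[0,0,0],"hand":1},{"xyz":[-1.9,0,27.4],"dr":[0,0,0],"hand":1},{"xyz":[-1.9,0,27.4],"dr":[0,0,0],"hand":1},{"xyz":[-1.9,0,27.4],"dr":[0,0,0],"hand":1},{"xyz":[-1.9,0,27.4],"dr":[0,0,0],"hand":1},{"xyz":[-1.9,0,27.4],"dr":[0,0,0],"hand":1},{"xyz":[-1.9,0,27.4],"dr":[0,0,0],"hand":1}]' 80
```

```text
clock: 3.65
tcp_pos: [0.5021, -0.3263, 0.008]
eef_rot: [[0.999, 0.045, 0.001], [0.045, -0.999, -0.001], [0.001, 0.001, -1.0]]
wrist_force: [-0.4, 1.4, 5.7]
opening: 0.0142
gripper_force: 80.4
```

```bash
python3 -m jog '[{"xyz":[0,0,-6],"dr":[0,0,0],"hand":1},{"xyz":[0,0,-12],"dr":[0,0,0],"hand":1},{"xyz":[0,0,-18],"dr":[0,0,0],"hand":1},{"xyz":[0,0,-25],"dr":[0,0,0],"hand":1},{"xyz":[0,0,-25],"dr":[0,0,0],"hand":1},{"xyz":[0,0,-25],"dr":[0,0,0],"hand":1},{"xyz":[0,0,-25],"dr":[0,0,0],"hand":1}]'
cat > bank.py <<'E'
from h import *
th=np.radians(2.1); ex=np.array([np.cos(th),np.sin(th),0]); ey=np.array([-np.sin(th),np.cos(th),0])
M=np.array([.6334,-.0826,0]); S=np.array([.6748,.042,0])
def rod(f,l,z,hook=.180): # TCP for hook f ahead of mouth, rod axis l left
    return M+(f-hook)*ex+l*ey+[0,0,z]
E
python3 - <<'E'
from bank import *
c=dict(np.load("top0.npz"))
print("strip",plane(c,[[250+392/5,110+115/5],[250+392/5,110+255/5]],.155).round(4))
print("strip pin",plane(c,[[250+390/5,110+185/5]],.187).round(4))
print("hood mouth corners",plane(c,[[250+300/5,110+297/5],[250+497/5,110+297/5]],.21).round(4))
print("pin expect",M+.115*ex)
c=capture("wrist"); np.savez("w2.npz",**c); cv2.imwrite("pics/w2.png",c["image"])
m=c["image"][0:300,295:360]; s=get_state(); print(s["tcp_pos"],tool(rod(-.03,.041,.27)),tool(rod(-.03,.041,.17)))
E
```

```text
clock: 4.53
tcp_pos: [0.5, -0.3249, 0.2536]
eef_rot: [[0.999, 0.045, -0.005], [0.045, -0.999, 0.003], [-0.005, -0.004, -1.0]]
wrist_force: [-0.4, 0.5, -2.7]
opening: 0.0141
gripper_force: 79.5
strip [[ 0.7619 -0.082   0.155 ]
 [ 0.6713 -0.0811  0.155 ]]
strip pin [[ 0.7078 -0.0793  0.187 ]]
hood mouth corners [[ 0.6325 -0.0238  0.21  ]
 [ 0.632  -0.1421  0.21  ]]
pin expect [ 0.74832277 -0.07838597  0.        ]
[ 0.50003431 -0.32494803  0.25363485] [ -6.56 -27.89  -1.5 ] [ -6.52 -27.85   8.5 ]
```

View pics/w2.png

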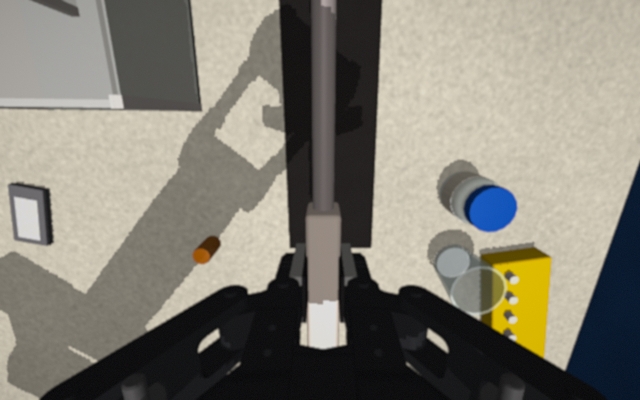

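The rod is held straight, with its shaft at column 323 and running forward. Next I'll stage it in front of the hood mouth.

```bash
python3 -m jog '[{"xyz":[-6.6,-6,-2],"dr":[0,0,0],"hand":1},{"xyz":[-6.6,-12,-2],"dr":[0,0,0],"hand":1},{"xyz":[-6.6,-18,-2],"dr":[0,0,0],"hand":1},{"xyz":[-6.6,-23,-2],"dr":[0,0,0],"hand":1},{"xyz":[-6.6,-27.9,-2],"dr":[0,0,0],"hand":1},{"xyz":[-6.6,-27.9,3],"dr":[0,0,0],"hand":1},{"xyz":[-6.6,-27.9,7],"dr":[0,0,0],"hand":1},{"xyz":[-6.6,-27.9,7],"dr":[0,0,0],"hand":1},{"xyz":[-6.6,-27.9,7],"dr":[0,0,0],"hand":1},{"xyz":[-6.6,-27.9,7],"dr":[0,0,0],"hand":1}]'
python3 - <<'E'
from bank import *
c=capture("wrist"); np.savez("w3.npz",**c); cv2.imwrite("pics/w3.png",c["image"])
c=capture("scene"); np.savez("s3.npz",**c); cv2.imwrite("pics/s3.png",cv2.resize(c["image"][150:280,220:350],None,fx=4,fy=4,interpolation=cv2.INTER_CUBIC))
print(tool(rod(-.03,.041,.17)))
E
```

```text
clock: 5.82
tcp_pos: [0.4247, -0.0508, 0.1893]
eef_rot: [[0.999, 0.044, 0.003], [0.044, -0.999, -0.001], [0.003, 0.001, -1.0]]
wrist_force: [0.4, 0.8, -2.0]
opening: 0.0139
gripper_force: 79.5
[-0.24 -0.15  1.9 ]
```

View pics/w3.png

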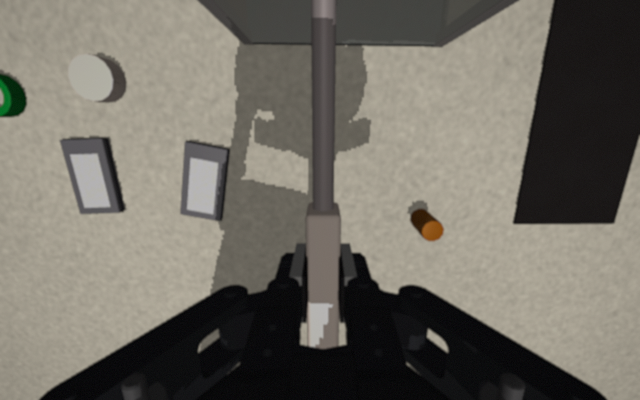

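The shaft runs at column 323 over the box's front edge (row 45), and no bystander is near. Lowering to lane height, then a scene-camera check.

```bash
python3 -m jog '[{"xyz":[-0.2,-0.15,1.9],"dr":[0,0,0],"hand":1},{"xyz":[-0.2,-0.15,1.9],"dr":[0,0,0],"hand":1},{"xyz":[-0.2,-0.15,1.9],"dr":[0,0,0],"hand":1},{"xyz":[-0.2,-0.15,1.9],"dr":[0,0,0],"hand":1},{"xyz":[-0.2,-0.15,1.9],"dr":[0,0,0],"hand":1}]'
python3 - <<'E'
from bank import *
c=capture("scene"); np.savez("s3.npz",**c); cv2.imwrite("pics/s4.png",cv2.resize(c["image"][150:250,220:350],None,fx=6,fy=6,interpolation=cv2.INTER_CUBIC))
R=np.array(c["orientation"])
def px(p):
    q=R.T@(p-c["eye"]); return ((c["cx"]+c["fx"]*q[0]/-q[2]-220)*6,(c["cy"]-c["fy"]*q[1]/-q[2]-150)*6)
for n,p in(("pin",M+.115*ex+[0,0,.173]),("pintop",M+.115*ex+[0,0,.187]),("mouth",M+[0,0,.155]),("hook",rod(-.03,.041,.178,0)),("slot",S+[0,0,.127])): print(n,np.round(px(p)))
print(tool(rod(-.03,.041,.17)))
E
```

```text
clock: 6.55
tcp_pos: [0.4215, -0.049, 0.1689]
eef_rot: [[0.999, 0.045, 0.001], [0.045, -0.999, -0.0], [0.001, 0.0, -1.0]]
wrist_force: [0.3, 0.9, -2.5]
opening: 0.0142
gripper_force: 79.5
pin [262. 326.]
pintop [259. 302.]
mouth [455. 259.]
hook [555. 235.]
slot [547. 468.]
[ 0.06  0.04 -0.12]
```

View pics/s4.png

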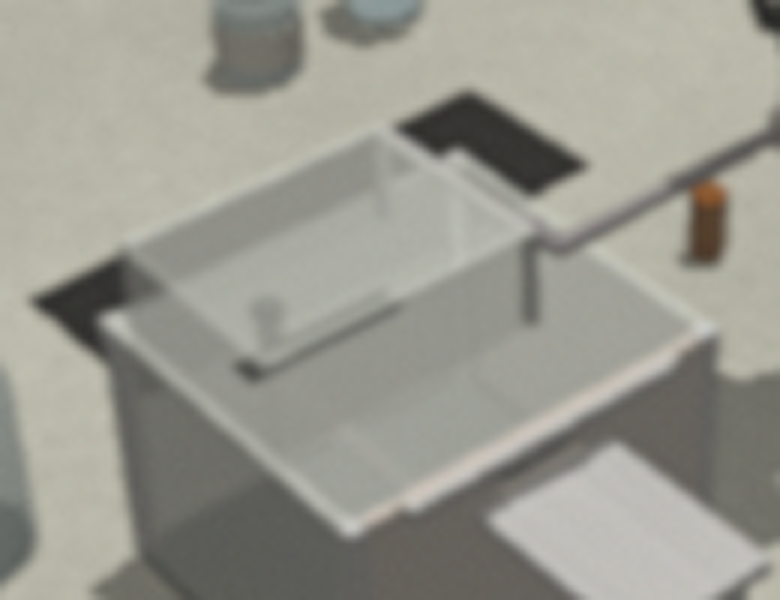

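The pin cap at (265,318) and rod end at (555,240) both match the predictions. Next I'll insert past the pin on the +y side.

```bash
python3 -m jog '[{"xyz":[3,0,-0.1],"dr":[0,0,0],"hand":1},{"xyz":[6,0.05,-0.1],"dr":[0,0,0],"hand":1},{"xyz":[9,0.1,-0.1],"dr":[0,0,0],"hand":1},{"xyz":[12,0.1,-0.1],"dr":[0,0,0],"hand":1},{"xyz":[15,0.15,-0.1],"dr":[0,0,0],"hand":1},{"xyz":[16.6,0.15,-0.1],"dr":[0,0,0],"hand":1},{"xyz":[16.6,0.15,-0.1],"dr":[0,0,0],"hand":1},{"xyz":[16.6,0.15,-0.1],"dr":[0,0,0],"hand":1},{"xyz":[16.6,0.15,-0.1],"dr":[0,0,0],"hand":1}]'
python3 - <<'E'
from bank import *
print(tool(rod(.136,.041,.17)),tool(rod(.136,.014,.17)))
E
```

```text
clock: 7.72
tcp_pos: [0.5859, -0.043, 0.1692]
eef_rot: [[0.999, 0.045, -0.001], [0.045, -0.999, 0.0], [-0.001, -0.0, -1.0]]
wrist_force: [-0.2, -1.0, -2.1]
opening: 0.0141
gripper_force: 79.4
[ 0.2   0.04 -0.08] [ 0.18  2.74 -0.08]
```

```bash
python3 -m jog '[{"xyz":[0.2,0.9,0],"dr":[0,0,0],"hand":1},{"xyz":[0.2,1.8,0],"dr":[0,0,0],"hand":1},{"xyz":[0.2,2.6,0],"dr":[0,0,0],"hand":1},{"xyz":[0.2,2.6,0],"dr":[0,0,0],"hand":1},{"xyz":[0.2,2.6,0],"dr":[0,0,0],"hand":1},{"xyz":[0.2,2.6,0],"dr":[0,0,0],"hand":1}]'
python3 - <<'E'
from bank import *
c=capture("scene"); cv2.imwrite("pics/s5.png",cv2.resize(c["image"][170:230,230:330],None,fx=6,fy=6,interpolation=cv2.INTER_CUBIC))
E
```

```text
clock: 8.48
tcp_pos: [0.5901, -0.0686, 0.1692]
eef_rot: [[0.999, 0.045, -0.0], [0.045, -0.999, 0.0], [-0.0, -0.0, -1.0]]
wrist_force: [0.1, 0.6, -2.4]
opening: 0.0142
gripper_force: 79.4
```

View pics/s5.png

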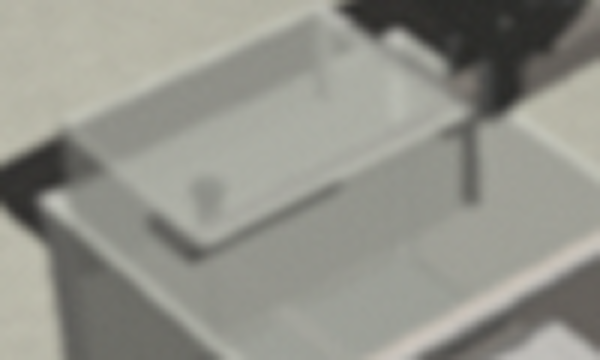

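```bash
python3 -m jog '[{"xyz":[-1.5,0,0],"dr":[0,0,0],"hand":1},{"xyz":[-2.5,0,0],"dr":[0,0,0],"hand":1},{"xyz":[-3.5,0,0],"dr":[0,0,0],"hand":1},{"xyz":[-4.5,0,0],"dr":[0,0,0],"hand":1}]'
python3 -m jog '[{"xyz":[-1,0,0],"dr":[0,0,0],"hand":1},{"xyz":[-2,0,0],"dr":[0,0,0],"hand":1},{"xyz":[-2.6,0,0],"dr":[0,0,0],"hand":1},{"xyz":[-2.8,0,0],"dr":[0,0,0],"hand":1},{"xyz":[-2.8,0,0],"dr":[0,0,0],"hand":1}]'
python3 - <<'E'
from bank import *
print(tool(rod(.062,.014,.17)))
c=capture("scene"); cv2.imwrite("pics/s6.png",cv2.resize(c["image"][170:260,230:360],None,fx=6,fy=6,interpolation=cv2.INTER_CUBIC))
E
```

```text
clock: 9.02
tcp_pos: [0.5446, -0.0707, 0.1695]
eef_rot: [[0.999, 0.045, 0.001], [0.045, -0.999, 0.0], [0.001, -0.0, -1.0]]
wrist_force: [2.4, 1.1, -2.3]
opening: 0.0143
gripper_force: 79.4
clock: 9.65
tcp_pos: [0.5169, -0.0722, 0.1692]
eef_rot: [[0.999, 0.045, -0.001], [0.045, -0.999, -0.0], [-0.001, 0.0, -1.0]]
wrist_force: [1.0, -0.2, -1.0]
opening: 0.0147
gripper_force: 79.5
[-0.2   0.06 -0.08]
```

View pics/s6.png

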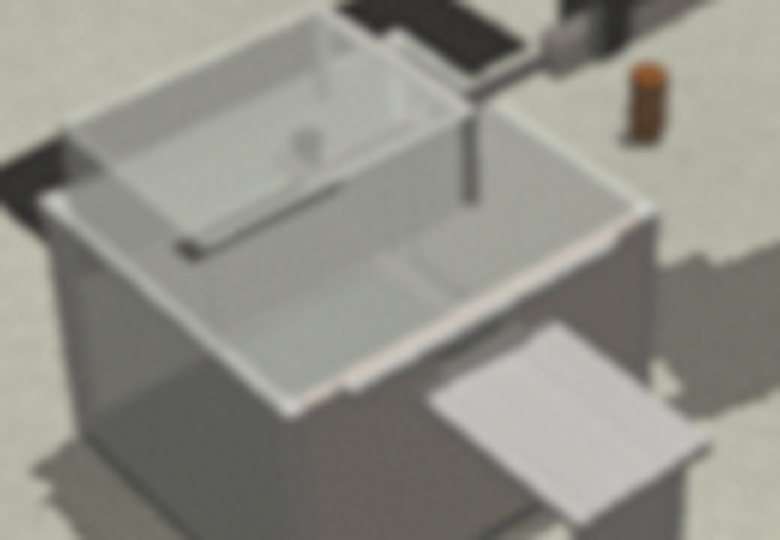

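The pin moved from (205,190) to (305,140), so the hook has it. Now I'll pull to the end stop.

```bash
python3 -m jog '[{"xyz":[-0.3,0,0],"dr":[0,0,0],"hand":1},{"xyz":[-0.5,0,0],"dr":[0,0,0],"hand":1},{"xyz":[-0.5,0,0],"dr":[0,0,0],"hand":1},{"xyz":[-0.5,0,0],"dr":[0,0,0],"hand":1}]'
python3 -m jog '[{"xyz":[-0.2,0,0],"dr":[0,0,0],"hand":1},{"xyz":[-0.3,0,0],"dr":[0,0,0],"hand":1},{"xyz":[-0.3,0,0],"dr":[0,0,0],"hand":1}]'
```

```text
clock: 10.2
tcp_pos: [0.5146, -0.0726, 0.1699]
eef_rot: [[0.999, 0.045, 0.005], [0.045, -0.999, -0.001], [0.005, 0.001, -1.0]]
wrist_force: [8.5, 0.4, -5.1]
opening: 0.0144
gripper_force: 79.0
clock: 10.58
tcp_pos: [0.5143, -0.0728, 0.1707]
eef_rot: [[0.999, 0.045, 0.011], [0.045, -0.999, -0.001], [0.011, 0.001, -1.0]]
wrist_force: [16.7, 0.2, -8.0]
opening: 0.0142
gripper_force: 78.6
```

```bash
python3 -m jog '[{"xyz":[0.8,0,0],"dr":[0,0,0],"hand":1},{"xyz":[2,0,0],"dr":[0,0,0],"hand":1},{"xyz":[2,0,0],"dr":[0,0,0],"hand":1},{"xyz":[2,-1.4,0],"dr":[0,0,0],"hand":1},{"xyz":[2,-2.8,0],"dr":[0,0,0],"hand":1},{"xyz":[2,-2.8,0],"dr":[0,0,0],"hand":1},{"xyz":[2,-2.8,0],"dr":[0,0,0],"hand":1},{"xyz":[-1,-2.8,0],"dr":[0,0,0],"hand":1},{"xyz":[-4,-2.8,0],"dr":[0,0,0],"hand":1},{"xyz":[-7,-2.8,0],"dr":[0,0,0],"hand":1},{"xyz":[-10,-2.8,0],"dr":[0,0,0],"hand":1},{"xyz":[-10,-2.8,0],"dr":[0,0,0],"hand":1},{"xyz":[-10,-2.8,-6],"dr":[0,0,0],"hand":1},{"xyz":[-10,-2.8,-8],"dr":[0,0,0],"hand":1},{"xyz":[-10,-2.8,-8],"dr":[0,0,0],"hand":1}]'
python3 - <<'E'
from bank import *
print(tool([.501,-.3265,.25]),tool([.501,-.3265,.009]))
E
```

```text
clock: 12.45
tcp_pos: [0.4104, -0.0494, 0.2518]
eef_rot: [[0.999, 0.045, 0.006], [0.045, -0.999, -0.001], [0.006, 0.001, -1.0]]
wrist_force: [-0.4, 0.9, -2.2]
opening: 0.0138
gripper_force: 79.5
[ 7.82 28.09  0.27] [ 7.68 28.05 24.36]
```

```bash
python3 -m jog '[{"xyz":[7.8,6,0],"dr":[0,0,0],"hand":1},{"xyz":[7.8,12,0],"dr":[0,0,0],"hand":1},{"xyz":[7.8,18,0],"dr":[0,0,0],"hand":1},{"xyz":[7.8,24,0],"dr":[0,0,0],"hand":1},{"xyz":[7.8,28.1,2],"dr":[0,0,0],"hand":1},{"xyz":[7.8,28.1,8],"dr":[0,0,0],"hand":1},{"xyz":[7.8,28.1,14],"dr":[0,0,0],"hand":1},{"xyz":[7.8,28.1,20],"dr":[0,0,0],"hand":1},{"xyz":[7.8,28.1,22.5],"dr":[0,0,0],"hand":1},{"xyz":[7.8,28.1,22.5],"dr":[0,0,0],"hand":1},{"xyz":[7.8,28.1,22.5],"dr":[0,0,0],"hand":1}]'
python3 - <<'E'
from bank import *
print(tool([.501,-.3265,.009]))
E
```

```text
clock: 13.82
tcp_pos: [0.4991, -0.3265, 0.0245]
eef_rot: [[0.999, 0.045, 0.001], [0.045, -0.999, -0.0], [0.001, 0.0, -1.0]]
wrist_force: [0.4, -0.2, -1.4]
opening: 0.0142
gripper_force: 79.5
[0.19 0.   1.55]
```

```bash
python3 -m jog '[{"xyz":[0.2,0,1],"dr":[0,0,0],"hand":1},{"xyz":[0.2,0,1.6],"dr":[0,0,0],"hand":1},{"xyz":[0.2,0,1.6],"dr":[0,0,0],"hand":1},{"xyz":[0.2,0,1.6],"dr":[0,0,0],"hand":0},{"xyz":[0.2,0,1.6],"dr":[0,0,0],"hand":0},{"xyz":[0.2,0,1.6],"dr":[0,0,0],"hand":0},{"xyz":[0.2,0,1.6],"dr":[0,0,0],"hand":0},{"xyz":[0.2,0,1.6],"dr":[0,0,0],"hand":0},{"xyz":[0.2,0,1.6],"dr":[0,0,0],"hand":0},{"xyz":[0.2,0,-5],"dr":[0,0,0],"hand":0},{"xyz":[0.2,0,-11],"dr":[0,0,0],"hand":0},{"xyz":[0.2,0,-17],"dr":[0,0,0],"hand":0},{"xyz":[0.2,0,-23],"dr":[0,0,0],"hand":0},{"xyz":[0.2,0,-25],"dr":[0,0,0],"hand":0},{"xyz":[0.2,0,-25],"dr":[0,0,0],"hand":0}]'
cat > cases.py <<'E'
from bank import *
def cases(v):
    c=capture(v); P=cloud(c); Z=P[...,2]; im=c["image"].astype(int)
    m=((Z>.006)&(Z<.02)&(abs(P[...,0]-.5)<.35)&(abs(P[...,1])<.5)&(np.ptp(im,axis=2)<30)).astype(np.uint8)
    m=cv2.morphologyEx(m,cv2.MORPH_OPEN,np.ones((3,3)))
    n,l,st,ce=cv2.connectedComponentsWithStats(m)
    for i in range(1,n):
        if st[i][4]<60: continue
        r=rect(P[l==i])
        if 70<r[2][0]<100 and 36<r[2][1]<60: print(v,"case",r,"z",np.round(np.median(Z[l==i])*1000,1),"px",ce[i].round())
    return c
if __name__=="__main__":
    c=cases("top"); cases("scene"); cv2.imwrite("pics/t7.png",c["image"])
E
python3 cases.py; python3 -c "
from bank import *
print(tool([.425,.15,.30]))"
```

```text
clock: 15.7
tcp_pos: [0.5014, -0.3266, 0.2762]
eef_rot: [[0.999, 0.045, 0.003], [0.045, -0.999, -0.002], [0.003, 0.002, -1.0]]
wrist_force: [0.5, 1.1, -0.0]
opening: 0.0854
gripper_force: 0.0
top case (array([438.3, 348. ]), -4.1, array([82.7, 46.9])) z 12.1 px [199. 241.]
top case (array([422.6, 206.9]), 5.1, array([83.6, 44.7])) z 12.4 px [242. 245.]
scene case (array([422.8,  85.7]), -8.6, array([87.7, 50.1])) z 10.5 px [381. 230.]
scene case (array([424.4, 209.8]), 4.7, array([88. , 47.5])) z 10.5 px [411. 251.]
scene case (array([440.4, 350.8]), -6.4, array([87.8, 47.7])) z 10.8 px [447. 282.]
[ -5.33 -47.84  -2.69]
```

View pics/t7.png

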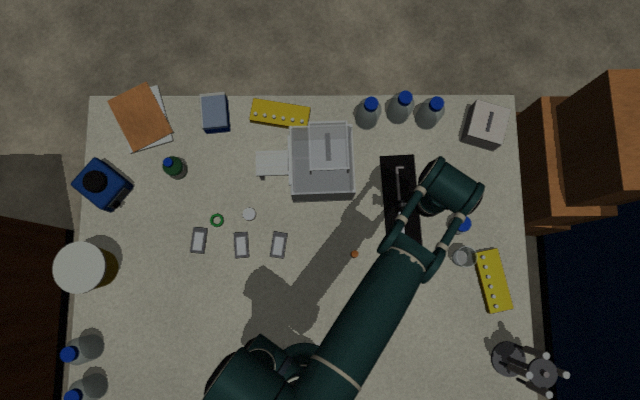

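Three cases at about A (423,84), B (423,208) and C (439,349) mm. No fourth is visible, including in the area the arm covered before. Next: a close look at the deck from above.

```bash
python3 -m jog '[{"xyz":[11.8,-42,-4.4],"dr":[0,0,0],"hand":0},{"xyz":[11.8,-42,-4.4],"dr":[0,0,0],"hand":0},{"xyz":[11.8,-42,-4.4],"dr":[0,0,0],"hand":0},{"xyz":[11.8,-42,-4.4],"dr":[0,0,0],"hand":0},{"xyz":[11.8,-42,-4.4],"dr":[0,0,0],"hand":0},{"xyz":[11.8,-42,-4.4],"dr":[0,0,0],"hand":0},{"xyz":[11.8,-42,-4.4],"dr":[0,0,0],"hand":0},{"xyz":[11.8,-42,-4.4],"dr":[0,0,0],"hand":0},{"xyz":[11.8,-42,-4.4],"dr":[0,0,0],"hand":0},{"xyz":[11.8,-42,-4.4],"dr":[0,0,0],"hand":0},{"xyz":[11.8,-42,-4.4],"dr":[0,0,0],"hand":0},{"xyz":[11.8,-42,-4.4],"dr":[0,0,0],"hand":0}]'
python3 - <<'E'
from bank import *
c=capture("wrist"); np.savez("w8.npz",**c); cv2.imwrite("pics/w8.png",c["image"])
P=cloud(c); Z=P[...,2]
m=(abs(Z-.127)<.004).astype(np.uint8); n,l,st,ce=cv2.connectedComponentsWithStats(m)
for i in range(1,n):
    if st[i][4]>2000: print("deck",st[i],rect(P[l==i]),np.median(Z[l==i]))
m=(abs(Z-.155)<.004).astype(np.uint8); n,l,st,ce=cv2.connectedComponentsWithStats(m)
for i in range(1,n):
    if st[i][4]>2000: print("top",st[i],rect(P[l==i]),np.median(Z[l==i]))
E
```

```text
clock: 17.3
tcp_pos: [0.5996, 0.0977, 0.3184]
eef_rot: [[0.999, 0.043, 0.0], [0.043, -0.999, -0.0], [0.0, 0.0, -1.0]]
wrist_force: [-0.1, 0.4, -0.3]
opening: 0.0856
gripper_force: 0.0
deck [ 278   77  102   77 7574] (array([673.7,  93.7]), -87.5, array([108.4,  79.6])) 0.1283552248553923
top [  374     0   196   224 20901] (array([674.2, -59.9]), 1.8, array([212.7, 207.4])) 0.15631699378951136
```

View pics/w8.png

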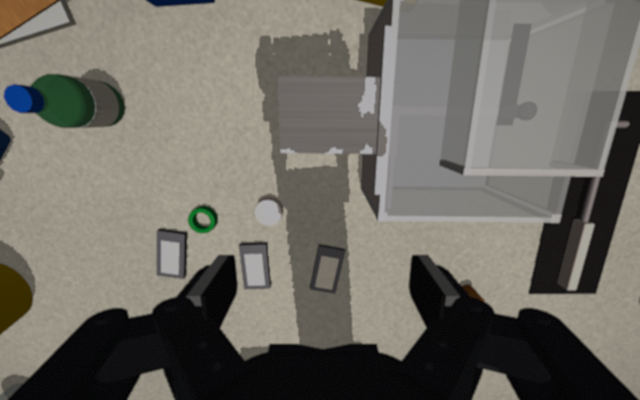

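Pin at (525,110) is at the mouth end of its strip, so the bolt is drawn. The deck centreline passes (0.6737,0.0937) with yaw about 2.3°, and the wall face is at y≈0.040. Now the cases.

```bash
cat >> bank.py <<'E'
th=np.radians(2.3); ey=np.array([-np.sin(th),np.cos(th),0]); S=np.array([.6757,.040,0])
def deck(d,z): return S+d*ey+[0,0,z]   # TCP d outside wall face
def case_grasp(x,y,a,z=.003,d=.030):
    a=np.radians(a); t=[x+d*np.cos(a),y+d*np.sin(a),z]
    R=np.array(get_state()["eef_rot"]); w=np.arctan2(R[1,0],R[0,0]); print("grasp",tool(t),"above",tool([t[0],t[1],.10]),"drz",round(w-a,3))
E
python3 - <<'E'
from cases import *
cases("wrist"); case_grasp(.4225,.0845,-9)
E
```

```text
wrist case (array([438.9, 346. ]), -6.3, array([85.3, 45.7])) z 13.6 px [171. 254.]
wrist case (array([422.6, 205.1]), 4.7, array([84.6, 46.6])) z 13.6 px [255. 266.]
wrist case (array([421.8,  82.2]), -8.5, array([85.2, 46.4])) z 13.6 px [327. 269.]
grasp [-14.83   1.18  31.54] above [-14.83   1.18  21.84] drz 0.201
```

```bash
python3 -m jog '[{"xyz":[-6,0.5,6],"dr":[0,0,0.1],"hand":0},{"xyz":[-12,1,12],"dr":[0,0,0.2],"hand":0},{"xyz":[-14.8,1.3,18],"dr":[0,0,0.2],"hand":0},{"xyz":[-14.8,1.3,24],"dr":[0,0,0.2],"hand":0},{"xyz":[-14.8,1.3,29],"dr":[0,0,0.2],"hand":0},{"xyz":[-14.8,1.3,31.5],"dr":[0,0,0.2],"hand":0},{"xyz":[-14.8,1.3,31.5],"dr":[0,0,0.2],"hand":0},{"xyz":[-14.8,1.3,31.5],"dr":[0,0,0.2],"hand":0},{"xyz":[-14.8,1.3,31.5],"dr":[0,0,0.2],"hand":0},{"xyz":[-14.8,1.3,31.5],"dr":[0,0,0.2],"hand":1},{"xyz":[-14.8,1.3,31.5],"dr":[0,0,0.2],"hand":1},{"xyz":[-14.8,1.3,31.5],"dr":[0,0,0.2],"hand":1},{"xyz":[-14.8,1.3,31.5],"dr":[0,0,0.2],"hand":1},{"xyz":[-14.8,1.3,31.5],"dr":[0,0,0.2],"hand":1}]' 40
```

```text
clock: 19.15
tcp_pos: [0.4533, 0.0793, 0.0044]
eef_rot: [[0.988, -0.154, 0.001], [-0.154, -0.988, 0.0], [0.001, -0.0, -1.0]]
wrist_force: [-1.8, -0.5, 7.5]
opening: 0.0444
gripper_force: 40.3
```

Run:
```python
from bank import *
R=np.array(get_state()["eef_rot"]); w=np.arctan2(R[1,0],R[0,0])
print(tool(deck(.085,.20)), "drz",w-np.radians(92.3))
```

```text
[ 20.96  -7.9  -19.52] drz -1.765966540419266
```

```bash
python3 -m jog '[{"xyz":[0,0,-6],"dr":[0,0,0],"hand":1},{"xyz":[0,0,-12],"dr":[0,0,0],"hand":1},{"xyz":[2,-1,-18],"dr":[0,0,-0.18],"hand":1},{"xyz":[5,-2,-20],"dr":[0,0,-0.36],"hand":1},{"xyz":[8,-3,-20],"dr":[0,0,-0.54],"hand":1},{"xyz":[11,-4,-20],"dr":[0,0,-0.72],"hand":1},{"xyz":[13,-5,-20],"dr":[0,0,-0.9],"hand":1},{"xyz":[15,-6,-20],"dr":[0,0,-1.08],"hand":1},{"xyz":[17,-7,-20],"dr":[0,0,-1.26],"hand":1},{"xyz":[19,-7.5,-20],"dr":[0,0,-1.44],"hand":1},{"xyz":[20.9,-7.9,-20],"dr":[0,0,-1.62],"hand":1},{"xyz":[20.9,-7.9,-20],"dr":[0,0,-1.766],"hand":1},{"xyz":[20.9,-7.9,-20],"dr":[0,0,-1.766],"hand":1},{"xyz":[20.9,-7.9,-20],"dr":[0,0,-1.766],"hand":1},{"xyz":[20.9,-7.9,-20],"dr":[0,0,-1.766],"hand":1}]'
python3 - <<'E'
from bank import *
print(tool(deck(.085,.136)))
E
```

```text
clock: 21.02
tcp_pos: [0.6708, 0.1249, 0.2033]
eef_rot: [[-0.039, 0.999, -0.0], [0.999, 0.039, -0.0], [-0.0, -0.0, -1.0]]
wrist_force: [1.0, 0.5, -0.6]
opening: 0.0445
gripper_force: 41.8
[-0.    0.15  6.73]
```

```bash
python3 -m jog '[{"xyz":[0,0.15,3.5],"dr":[0,0,0],"hand":1},{"xyz":[0,0.15,6.6],"dr":[0,0,0],"hand":1},{"xyz":[0,0.15,6.8],"dr":[0,0,0],"hand":1},{"xyz":[0,0.15,6.8],"dr":[0,0,0],"hand":1},{"xyz":[0,0.15,6.8],"dr":[0,0,0],"hand":1}]'
python3 - <<'E'
from bank import *
c=capture("scene"); np.savez("s9.npz",**c); cv2.imwrite("pics/s9.png",cv2.resize(c["image"][185:285,270:400],None,fx=6,fy=6,interpolation=cv2.INTER_CUBIC))
print(tool(deck(.085,.134)))
E
```

```text
clock: 21.65
tcp_pos: [0.6734, 0.1251, 0.137]
eef_rot: [[-0.04, 0.999, 0.002], [0.999, 0.04, 0.0], [0.0, 0.002, -1.0]]
wrist_force: [0.3, -0.0, -0.4]
opening: 0.0445
gripper_force: 41.8
[-0.01 -0.11  0.3 ]
```

View pics/s9.png

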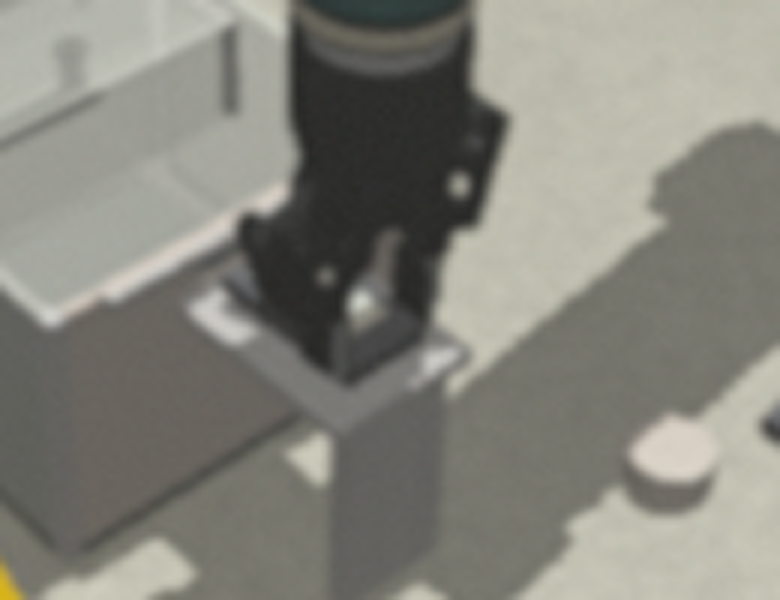

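The case is held over the deck and lined up with the slot. Lowering 3 mm and inserting while watching the force.

```bash
python3 -m jog '[{"xyz":[0,-0.1,0.35],"dr":[0,0,0],"hand":1},{"xyz":[0,-0.1,0.35],"dr":[0,0,0],"hand":1},{"xyz":[-1,-0.1,0.35],"dr":[0,0,0],"hand":1},{"xyz":[-1.5,-0.1,0.35],"dr":[0,0,0],"hand":1},{"xyz":[-2,-0.1,0.35],"dr":[0,0,0],"hand":1},{"xyz":[-2,-0.1,0.35],"dr":[0,0,0],"hand":1}]'
python3 -m jog '[{"xyz":[-0.7,0,0],"dr":[0,0,0],"hand":1},{"xyz":[-1.4,0,0],"dr":[0,0,0],"hand":1},{"xyz":[-1.4,0,0],"dr":[0,0,0],"hand":1}]'
```

```text
clock: 22.45
tcp_pos: [0.6724, 0.1043, 0.1318]
eef_rot: [[-0.039, 0.999, 0.0], [0.999, 0.039, 0.0], [0.0, 0.0, -1.0]]
wrist_force: [0.5, 0.8, -0.6]
opening: 0.0446
gripper_force: 41.8
clock: 22.82
tcp_pos: [0.673, 0.0903, 0.1318]
eef_rot: [[-0.039, 0.999, 0.0], [0.999, 0.039, -0.0], [-0.0, 0.0, -1.0]]
wrist_force: [0.1, -1.2, -1.1]
opening: 0.0443
gripper_force: 41.8
```

It's in the slot with no resistance. Releasing, then pushing from behind with shut fingers.

```bash
python3 -m jog '[{"xyz":[0,0,0],"dr":[0,0,0],"hand":0.3},{"xyz":[0,0,0],"dr":[0,0,0],"hand":0.1},{"xyz":[0,0,0],"dr":[0,0,0],"hand":0},{"xyz":[0,0,-2],"dr":[0,0,0],"hand":0},{"xyz":[0,0,-4],"dr":[0,0,0],"hand":0},{"xyz":[4,0,-4],"dr":[0,0,0],"hand":1},{"xyz":[4,0,-4],"dr":[0,0,0],"hand":1},{"xyz":[4,0,-4],"dr":[0,0,0],"hand":1},{"xyz":[4,0,-4],"dr":[0,0,0],"hand":1},{"xyz":[4,0,-4],"dr":[0,0,0],"hand":1},{"xyz":[4,0,-2],"dr":[0,0,0],"hand":1},{"xyz":[4,0,-0.1],"dr":[0,0,0],"hand":1},{"xyz":[4,0,-0.1],"dr":[0,0,0],"hand":1},{"xyz":[4,0,-0.1],"dr":[0,0,0],"hand":1}]'
python3 - <<'E'
from bank import *
c=capture("scene"); cv2.imwrite("pics/s10.png",cv2.resize(c["image"][185:285,270:400],None,fx=6,fy=6,interpolation=cv2.INTER_CUBIC))
print(tool(deck(.012,.133)))
E
```

```text
clock: 24.58
tcp_pos: [0.671, 0.1309, 0.132]
eef_rot: [[-0.04, 0.999, -0.001], [0.999, 0.04, -0.0], [-0.0, -0.001, -1.0]]
wrist_force: [0.9, -0.9, 0.5]
opening: 0.0002
gripper_force: 0.0
[-7.91  0.07 -0.03]
```

View pics/s10.png

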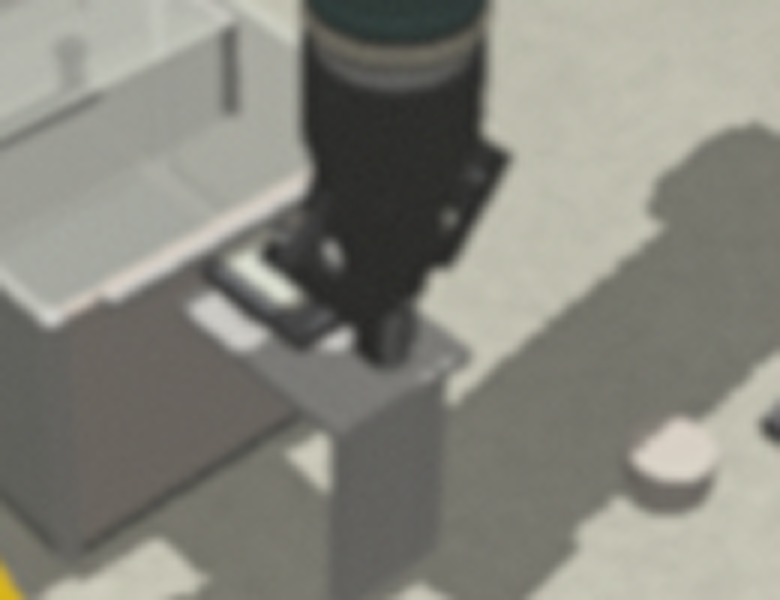

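The case sits in the slot with its tail on the deck, and the shut fingers are behind it. Pushing now.

```bash
python3 -m jog '[{"xyz":[-1.5,0.05,0],"dr":[0,0,0],"hand":1},{"xyz":[-3,0.05,0],"dr":[0,0,0],"hand":1},{"xyz":[-4.5,0.05,0],"dr":[0,0,0],"hand":1},{"xyz":[-6,0.05,0],"dr":[0,0,0],"hand":1},{"xyz":[-7,0.05,0],"dr":[0,0,0],"hand":1},{"xyz":[-7.7,0.05,0],"dr":[0,0,0],"hand":1},{"xyz":[-7.7,0.05,0],"dr":[0,0,0],"hand":1},{"xyz":[-7.7,0.05,0],"dr":[0,0,0],"hand":1}]'
cat > look.py <<'E'
import sys
from bank import *
c=capture("scene"); cv2.imwrite("pics/%s.png"%sys.argv[1],cv2.resize(c["image"][185:285,240:370],None,fx=6,fy=6,interpolation=cv2.INTER_CUBIC))
E
python3 look.py s11
```

```text
clock: 25.62
tcp_pos: [0.675, 0.0539, 0.1329]
eef_rot: [[-0.04, 0.999, 0.0], [0.999, 0.04, -0.0], [-0.0, 0.0, -1.0]]
wrist_force: [-0.6, 0.6, -0.6]
opening: -0.0001
gripper_force: 0.0
```

View pics/s11.png

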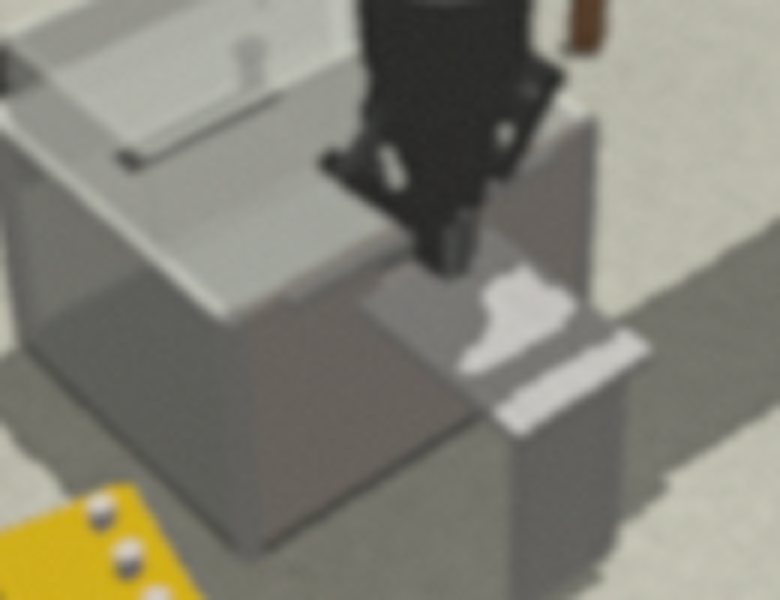

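No case is left on the deck in front of the fingertips at (450,265). That was my 14th picture, so from here I'll check by numbers. A small extra push, then back off.

```bash
python3 -m jog '[{"xyz":[-0.3,0,0],"dr":[0,0,0],"hand":1},{"xyz":[-0.5,0,0],"dr":[0,0,0],"hand":1},{"xyz":[-0.5,0,0],"dr":[0,0,0],"hand":1}]'
python3 -m jog '[{"xyz":[2,0,-3],"dr":[0,0,0],"hand":0},{"xyz":[6,0,-8],"dr":[0,0,0],"hand":0},{"xyz":[8,0,-12],"dr":[0,0,0],"hand":0},{"xyz":[8,0,-16],"dr":[0,0,0],"hand":0},{"xyz":[8,0,-16],"dr":[0,0,0],"hand":0},{"xyz":[8,0,-16],"dr":[0,0,0],"hand":0}]'
cat > inside.py <<'E'
# compare inside of bank in scene image with first one; look for deck-level leftovers
from cases import *
import sys
c=cases("scene"); P=cloud(c); im=c["image"].astype(int); im0=np.load("scene0.npz")["image"].astype(int)
Z=P[...,2]; m=(abs(P[...,0]-.673)<.05)&(P[...,1]>.035)&(P[...,1]<.16)&(Z>.120)
print("deck-zone pts",m.sum(),"above .134:",(m&(Z>.134)&(Z<.2)).sum(), "med z",np.median(Z[m]))
d=abs(im-im0).max(2)>18; d[:180]=0
n,l,st,ce=cv2.connectedComponentsWithStats(d.astype(np.uint8))
for i in range(1,n):
    x,y,w,h,a=st[i]
    if a>25 and 235<ce[i][0]<345 and 190<ce[i][1]<275: print("change",st[i],im0[l==i].mean(0).round(),im[l==i].mean(0).round())
E
python3 inside.py
```

```text
clock: 26.05
tcp_pos: [0.6752, 0.0497, 0.133]
eef_rot: [[-0.04, 0.999, 0.0], [0.999, 0.04, 0.001], [0.001, 0.0, -1.0]]
wrist_force: [-1.2, 3.9, 0.2]
opening: -0.0002
gripper_force: 1.6
clock: 26.8
tcp_pos: [0.6716, 0.1285, 0.2921]
eef_rot: [[-0.04, 0.999, -0.001], [0.999, 0.04, -0.001], [-0.001, -0.001, -1.0]]
wrist_force: [-0.5, -0.1, -0.2]
opening: 0.0854
gripper_force: 0.0
scene case (array([425.9, 210.2]), 5.0, array([85.8, 47.1])) z 10.8 px [411. 251.]
scene case (array([441.2, 351.2]), -7.5, array([86.9, 47.6])) z 11.0 px [447. 283.]
deck-zone pts 5358 above .134: 171 med z 0.5099743851742202
change [261 199   7   9  55] [142. 149. 148.] [170. 180. 178.]
change [311 230  37  28 391] [172. 176. 178.] [124. 127. 128.]
```

Run:
```python
from bank import *
c0=dict(np.load("top0.npz")); c=capture("top"); np.savez("t12.npz",**c)
P0,P=cloud(c0),cloud(c)
# pixel footprint of x .60-.75, y -.05..+.03
def px(c,p):
    q=np.array(c["orientation"]).T@(np.array(p)-c["eye"]); return np.array([c["cx"]+c["fx"]*q[0]/-q[2],c["cy"]-c["fy"]*q[1]/-q[2]])
for z in(.008,.14): print(z,px(c,[.676,-.003,z]))
print(P0[::8,290:356:6,2][15:26].round(2)); print(P[::8,290:356:6,2][15:26].round(2))
d=abs(c["image"].astype(int)-c0["image"]).max(2)[120:202,285:360]
n,l,st,ce=cv2.connectedComponentsWithStats((d>12).astype(np.uint8))
print([(s+[285,120,0,0,0]).tolist() for s in st[1:] if s[4]>15])
```

```text
0.008 [304.25381371 169.87228269]
0.14 [303.47792418 160.78617697]
[[ 0.03  0.04  0.04  0.03 -0.   -0.    0.   -0.    0.    0.21  0.  ]
 [ 0.16  0.15  0.16  0.21  0.21  0.21  0.21  0.21  0.21  1.66  0.16]
 [ 0.16  0.15  0.16  0.15  0.21  0.21  0.21  0.21  0.21  0.21  0.15]
 [ 0.15  0.16  0.15  0.15  0.21  0.21  0.2   0.21  0.21  0.21  0.15]
 [ 0.15  0.15  0.16  0.16  0.22  0.21  0.21  0.21  0.21  0.2   0.16]
 [ 0.16  0.15  0.15  0.16  0.22  0.21  0.21  0.21  0.21  0.22  0.15]
 [ 0.15  0.16  0.15  0.16  0.21  0.21  0.21  0.21  0.21  0.21  0.15]
 [ 0.15  0.15  0.15  0.15  0.15  0.16  0.16  0.16  0.16  0.15  0.16]
 [ 0.16  0.16  0.16  0.15  0.15  0.16  0.16  0.15  0.15  0.15  0.15]
 [-0.    0.16  0.15  0.15  0.16  0.15  0.16  0.15  0.16  0.16  0.16]
 [-0.    0.04  0.04  0.04  0.03  0.02  0.01  0.01  0.    0.   -0.  ]]
[[ 0.04  0.04  0.04  0.03  0.   -0.   -0.   -0.01 -0.01  0.21 -0.  ]
 [ 0.15  0.15  0.16  0.21  0.21  0.21  0.22  0.21  0.21  0.21  0.15]
 [ 0.15  0.15  0.15  0.15  0.21  0.21  0.21  0.2   0.21  0.21  0.16]
 [ 0.15  0.16  0.16  0.16  0.21  0.21  0.21  0.21  0.21  0.21  0.16]
 [ 0.15  0.16  0.15  0.15  0.21  0.21  0.2   0.21  0.21  0.21  0.15]
 [ 0.16  0.16  0.15  0.16  0.21  0.21  0.21  0.21  0.21  0.21  0.16]
 [ 0.15  0.15  0.16  0.16  0.21  0.21  0.21  0.21  0.21  0.21  0.16]
 [ 0.16  0.16  0.16  0.15  0.15  0.15  0.16  0.16  0.15  0.16  0.16]
 [ 0.16  0.16  0.15  0.15  0.16  0.15  0.15  0.15  0.15  0.15  0.16]
 [-0.    0.16  0.16  0.15  0.16  0.15  0.16  0.16  0.16  0.16  0.15]
 [ 0.    0.04  0.03  0.03  0.03  0.02  0.01  0.01  0.01  0.   -0.  ]]
[[296, 156, 14, 4, 25], [298, 162, 12, 11, 95]]
```

Run:
```python
import numpy as np
a=np.load("top0.npz")["image"].astype(int).sum(2)//3; b=np.load("t12.npz")["image"].astype(int).sum(2)//3
print("cols 286..324 step2, rows 146..186 step2; now"); 
f=lambda m:m[146:188,286:326].reshape(21,2,20,2).mean((1,3)).astype(int)
print(f(b)); print(f(b)-f(a))
```

```text
cols 286..324 step2, rows 146..186 step2; now
[[127 140 132 103 103 103 102 103 104 102 104 123 130 128 125 126 128 126
  125 114]
 [125 138 132 104 101 103 104 102 102 105 104 119 130 126 127 128 127 127
  126 117]
 [133 134 132 102 104 102 103 104 103 102 102 120 132 126 127 128 127 128
  128 122]
 [135 132 131 103 103 103 103 103 103 102 102 118 129 126 127 126 127 126
  127 120]
 [137 133 133 106 104 104 103 103 105 102 103 116 129 125 128 127 126 127
  128 121]
 [136 132 135 109 105 107 107 106 107 106 107 120 132 128 128 127 128 128
  129 126]
 [132 128 133 111 107 107 106 108 105 108 105 119 132 128 127 129 129 126
  126 123]
 [132 127 134 112 105  99  96 100 102 102 104 112 130 127 127 127 128 127
  129 125]
 [134 128 135 114 103  97 106 108 105 101  98 110 131 125 127 126 127 126
  128 127]
 [133 129 135 115 104  98 108 114 115 117 114 118 132 126 128 128 127 126
  126 128]
 [131 126 135 114 105  99 103 116 116 114 113 120 132 127 127 128 128 128
  130 130]
 [131 125 136 115 105  97 104 115 116 115 115 122 133 131 133 134 132 132
  134 135]
 [133 132 135 114 108  97 102 111 
[... 1355 characters left out ...]
 6  8]
 [ 9  8  9 10  6  3  8 21 21 18 16 18  9  8  7  8  8  9 10 10]
 [ 9  9 10 10  6  2  8 18 22 19 21 19  7  7  8  8  9 10 10  9]
 [ 8  9  8 11 10  0  5 15 14 19 20 18  5  6  7  7  7  6  7  7]
 [ 8  6  9 10  7  0 -1  1  1  4  6 10  5  5  8  6  7  6  8  9]
 [ 5 10  9 10 11  7  4  2  1  1  0  0  2  6  6  8  8  9  7  6]
 [10  8 11  9 10  9  4  7  7  6  5  7  4  7  7  7  8  9  8  7]
 [10 10  9 10 12  9  9  7  8  9  6  6  8  6  7  6  7  8  8  9]
 [ 8  6 10  9 12  9  7  8  7  5  7  4  8  6  7  7 10  7  9  4]
 [ 9  7  7  8 12  5  8  6  7  6  5  8  6  6  8  7  6  9  7  7]
 [ 7 10  5  8 11  6  8  8 10  8  8  7  5  7  6  7  9  8  8  6]
 [ 9  7  8  8 11  6  8  7  8  6  6  6  7  6 10  6  8  8  5  6]]
```

The pixel change, 14 rows (46 mm) by 15+ columns with its end at col 296, row centre 167, fits a case lying on the floor inside and not at slot height. Case 1 is in. Next, case B.

Run:
```python
from bank import *
case_grasp(.424,.208,5,.0035)
```

```text
grasp [  9.1  -21.26  28.76] above [  9.09 -21.3   19.11] drz 1.523
```

```bash
python3 -m jog '[{"xyz":[2,-4,0],"dr":[0,0,0.18],"hand":0.15},{"xyz":[4,-8,0],"dr":[0,0,0.36],"hand":0.15},{"xyz":[6,-12,0],"dr":[0,0,0.54],"hand":0.15},{"xyz":[8,-16,0],"dr":[0,0,0.72],"hand":0.15},{"xyz":[9.1,-19,0],"dr":[0,0,0.9],"hand":0.15},{"xyz":[9.1,-21.3,3],"dr":[0,0,1.08],"hand":0.15},{"xyz":[9.1,-21.3,8],"dr":[0,0,1.26],"hand":0.15},{"xyz":[9.1,-21.3,13],"dr":[0,0,1.44],"hand":0.15},{"xyz":[9.1,-21.3,18],"dr":[0,0,1.523],"hand":0.15},{"xyz":[9.1,-21.3,18],"dr":[0,0,1.523],"hand":0.15},{"xyz":[9.1,-21.3,18],"dr":[0,0,1.523],"hand":0.15}]'
python3 - <<'E'
from cases import *
cases("scene"); cases("wrist"); case_grasp(.424,.208,5,.0035)
E
```

```text
clock: 28.28
tcp_pos: [0.456, 0.2114, 0.1135]
eef_rot: [[0.996, 0.089, 0.0], [0.089, -0.996, 0.0], [0.0, -0.0, -1.0]]
wrist_force: [0.4, -0.5, 0.1]
opening: 0.0722
gripper_force: 0.0
scene case (array([425., 210.]), 6.1, array([88.3, 47.5])) z 10.7 px [411. 252.]
scene case (array([441.9, 349.8]), -5.9, array([85.7, 48.9])) z 11.0 px [447. 283.]
wrist case (array([439.5, 346.8]), -6.3, array([84.9, 47.8])) z 13.5 px [168. 207.]
wrist case (array([422.8, 205.5]), 4.5, array([85.1, 47.1])) z 13.5 px [325. 237.]
grasp [-0.41  0.12 11.17] above [-0.37  0.11  1.52] drz 0.001
```

```bash
python3 -m jog '[{"xyz":[-0.3,0.1,5],"dr":[0,0,0],"hand":0.15},{"xyz":[-0.3,0.1,9],"dr":[0,0,0],"hand":0.15},{"xyz":[-0.3,0.1,11],"dr":[0,0,0],"hand":0.15},{"xyz":[-0.3,0.1,11],"dr":[0,0,0],"hand":0.15},{"xyz":[-0.3,0.1,11],"dr":[0,0,0],"hand":0.15},{"xyz":[-0.3,0.1,11],"dr":[0,0,0],"hand":1},{"xyz":[-0.3,0.1,11],"dr":[0,0,0],"hand":1},{"xyz":[-0.3,0.1,11],"dr":[0,0,0],"hand":1},{"xyz":[-0.3,0.1,11],"dr":[0,0,0],"hand":1}]' 40
python3 - <<'E'
from bank import *
R=np.array(get_state()["eef_rot"]); w=np.arctan2(R[1,0],R[0,0])
print(tool(deck(.085,.20)), "drz",w-np.radians(92.3))
E
```

```text
clock: 29.5
tcp_pos: [0.4541, 0.2107, 0.0047]
eef_rot: [[0.996, 0.088, 0.003], [0.088, -0.996, 0.001], [0.003, -0.001, -1.0]]
wrist_force: [-0.7, -0.6, 5.7]
opening: 0.044
gripper_force: 40.4
[ 21.04  10.45 -19.48] drz -1.5229195983730592
```

```bash
python3 -m jog '[{"xyz":[0,0,-6],"dr":[0,0,0],"hand":1},{"xyz":[0,0,-12],"dr":[0,0,0],"hand":1},{"xyz":[2,1,-18],"dr":[0,0,-0.18],"hand":1},{"xyz":[5,2,-20],"dr":[0,0,-0.36],"hand":1},{"xyz":[8,3,-20],"dr":[0,0,-0.54],"hand":1},{"xyz":[11,4.5,-20],"dr":[0,0,-0.72],"hand":1},{"xyz":[13,6,-20],"dr":[0,0,-0.9],"hand":1},{"xyz":[15,7,-20],"dr":[0,0,-1.08],"hand":1},{"xyz":[17,8,-20],"dr":[0,0,-1.26],"hand":1},{"xyz":[19,9.5,-20],"dr":[0,0,-1.44],"hand":1},{"xyz":[21.1,10.4,-20],"dr":[0,0,-1.523],"hand":1},{"xyz":[21.1,10.4,-20],"dr":[0,0,-1.523],"hand":1},{"xyz":[21.1,10.4,-20],"dr":[0,0,-1.523],"hand":1},{"xyz":[21.1,10.4,-20],"dr":[0,0,-1.523],"hand":1}]'
python3 - <<'E'
from bank import *
print(tool(deck(.085,.133)))
E
```

```text
clock: 31.25
tcp_pos: [0.671, 0.1254, 0.2029]
eef_rot: [[-0.04, 0.999, -0.0], [0.999, 0.04, 0.0], [0.0, -0.0, -1.0]]
wrist_force: [-0.5, -0.3, -0.2]
opening: 0.0444
gripper_force: 41.7
[-0.06  0.13  6.99]
```

```bash
python3 -m jog '[{"xyz":[0,0.1,3.5],"dr":[0,0,0],"hand":1},{"xyz":[0,0.1,6.6],"dr":[0,0,0],"hand":1},{"xyz":[0,0.1,7.1],"dr":[0,0,0],"hand":1},{"xyz":[0,0.1,7.1],"dr":[0,0,0],"hand":1},{"xyz":[0,0.1,7.1],"dr":[0,0,0],"hand":1},{"xyz":[-1,0.1,7.1],"dr":[0,0,0],"hand":1},{"xyz":[-1.7,0.1,7.1],"dr":[0,0,0],"hand":1},{"xyz":[-2.2,0.1,7.1],"dr":[0,0,0],"hand":1},{"xyz":[-2.2,0.1,7.1],"dr":[0,0,0],"hand":1}]'
python3 -m jog '[{"xyz":[-0.7,0,0],"dr":[0,0,0],"hand":1},{"xyz":[-1.3,0,0],"dr":[0,0,0],"hand":1},{"xyz":[-1.3,0,0],"dr":[0,0,0],"hand":1}]'
```

```text
clock: 32.38
tcp_pos: [0.6738, 0.1024, 0.1318]
eef_rot: [[-0.039, 0.999, -0.0], [0.999, 0.039, 0.0], [0.0, -0.0, -1.0]]
wrist_force: [-0.4, -0.9, 0.1]
opening: 0.0441
gripper_force: 45.4
clock: 32.75
tcp_pos: [0.6743, 0.0895, 0.1317]
eef_rot: [[-0.039, 0.999, -0.0], [0.999, 0.039, -0.0], [-0.0, -0.0, -1.0]]
wrist_force: [0.2, 0.4, -0.9]
opening: 0.0446
gripper_force: 45.4
```

```bash
python3 -m jog '[{"xyz":[0,0,0],"dr":[0,0,0],"hand":0.3},{"xyz":[0,0,0],"dr":[0,0,0],"hand":0.1},{"xyz":[0,0,0],"dr":[0,0,0],"hand":0},{"xyz":[0,0,-2],"dr":[0,0,0],"hand":0},{"xyz":[0,0,-4],"dr":[0,0,0],"hand":0},{"xyz":[4,0,-4],"dr":[0,0,0],"hand":1},{"xyz":[4,0,-4],"dr":[0,0,0],"hand":1},{"xyz":[4,0,-4],"dr":[0,0,0],"hand":1},{"xyz":[4,0,-4],"dr":[0,0,0],"hand":1},{"xyz":[4,0,-4],"dr":[0,0,0],"hand":1},{"xyz":[4,0,-2],"dr":[0,0,0],"hand":1},{"xyz":[4,0,-0.1],"dr":[0,0,0],"hand":1},{"xyz":[4,0,-0.1],"dr":[0,0,0],"hand":1},{"xyz":[4,0,-0.1],"dr":[0,0,0],"hand":1}]'
python3 -m jog '[{"xyz":[-1.5,0,0],"dr":[0,0,0],"hand":1},{"xyz":[-3,0,0],"dr":[0,0,0],"hand":1},{"xyz":[-4.5,0,0],"dr":[0,0,0],"hand":1},{"xyz":[-6,0,0],"dr":[0,0,0],"hand":1},{"xyz":[-7,0,0],"dr":[0,0,0],"hand":1},{"xyz":[-7.6,0,0],"dr":[0,0,0],"hand":1},{"xyz":[-7.6,0,0],"dr":[0,0,0],"hand":1},{"xyz":[-8.1,0,0],"dr":[0,0,0],"hand":1},{"xyz":[-8.1,0,0],"dr":[0,0,0],"hand":1}]'
```

```text
clock: 34.5
tcp_pos: [0.6723, 0.13, 0.1321]
eef_rot: [[-0.04, 0.999, -0.001], [0.999, 0.04, -0.0], [-0.0, -0.001, -1.0]]
wrist_force: [-0.3, -0.4, -0.5]
opening: -0.0002
gripper_force: 0.0
clock: 35.62
tcp_pos: [0.676, 0.0497, 0.133]
eef_rot: [[-0.04, 0.999, 0.0], [0.999, 0.04, 0.001], [0.001, 0.0, -1.0]]
wrist_force: [0.0, 2.8, -1.7]
opening: -0.0001
gripper_force: 1.4
```

Same contact reading as case A. Backing off, then checking the inside and case C.

```bash
python3 -m jog '[{"xyz":[2,0,-3],"dr":[0,0,0],"hand":0},{"xyz":[6,0,-8],"dr":[0,0,0],"hand":0},{"xyz":[8,0,-12],"dr":[0,0,0],"hand":0.15},{"xyz":[12,0,-16],"dr":[0,0,0],"hand":0.15},{"xyz":[17,0,-16],"dr":[0,0,0],"hand":0.15},{"xyz":[17,0,-16],"dr":[0,0,0],"hand":0.15},{"xyz":[17,0,-16],"dr":[0,0,0],"hand":0.15},{"xyz":[17,0,-16],"dr":[0,0,0],"hand":0.15}]'
cat > ins.py <<'E'
import sys
from cases import *
c=cases("top"); cases("scene"); np.savez("ti_%s.npz"%sys.argv[1],**c)
a=np.load(sys.argv[2])["image"].astype(int).sum(2)//3; b=c["image"].astype(int).sum(2)//3
f=lambda m:m[146:188,262:326].reshape(21,2,32,2).mean((1,3)).astype(int)
np.set_printoptions(linewidth=200); print(f(b)-f(a))
P=cloud(c); m=(abs(P[...,0]-.673)<.045)&(P[...,1]>.05)&(P[...,1]<.145)&(P[...,2]>.1)
print("deck max z",np.percentile(P[...,2][m],[50,95,99]) if m.any() else None)
case_grasp(.4397,.349,-6,.0035)
E
python3 ins.py B t12.npz
```

```text
clock: 36.62
tcp_pos: [0.669, 0.2176, 0.2921]
eef_rot: [[-0.039, 0.999, -0.001], [0.999, 0.039, -0.001], [-0.001, -0.001, -1.0]]
wrist_force: [0.4, -0.5, -0.5]
opening: 0.0724
gripper_force: 0.0
scene case (array([440.1, 351.1]), -6.9, array([88.3, 47.3])) z 10.7 px [447. 282.]
[[103  95  92 102  69  57  47   1   0  -1  -1   2   2  -1   1   2   1   1   3   2   1   2  -1   0  -1  -2   3   3   0   3   3   4]
 [101  93  90 101  73  61  56  12   1   3   1   1   1   1   1   0   4   0  -1   3   2  -1   1   4   1   2   1   0   1   1   3   0]
 [107  99  99 106  91  62  49   4   2   3   1   1   2   0   2   5  -1   1   2   0   0   5   2   0  -3   2  -1   0   2   0   1   1]
 [106 104  95  99  94  64  49   0   1   2   3   1   1   1   3   2   2   1   1   2   2   2   1   2   3   3  -1   4   2   2   3   0]
 [ 74  48  30  35  55  63  59  13  -1  -1  -1   2   0   2   1   0   2   1   2   2   0   2   2   3   3   3  -1   2   3   1  -1   2]
 [ 43  26  22  23  41  71  62  19  -3   1   2   2   1   3   0   1   2   0  -1   1  -1   2   0   2   2   3   2   3   1   3   1   0]
 [ 51  52  66  77  65  67  64  18  
[... 1344 characters left out ...]
   0   2   2   2  -1   3   0  -1   3   2   2   2   0   0   1]
 [ 89  96  90  84  87 103  95  56  61  18   2   2   0   4   0   2  -1   0   1   1   2   4   2   3   3   3   1   1   1   0   0   4]
 [ 99 103  96  92  92 100 105  59  57  20   2   3   0   1   0   3   2   2   1   3   2   1   4   1   1   1   1  -2   2   0   0   1]
 [ 77 105 102  89  88  94 108  67  62  17   1   3   2   2   3  -1   3   2   0  -1  -2   1   1  -1   3   1   0   2   0   0   0   1]
 [ 44  65  96  85  89  94 110  71  59  18   3  -1   2   3   2   3   1   4  -1   4   1   3   0   2   2   2  -1   1  -1  -1   3   3]]
deck max z [0.12690635 0.13277796 0.13537209]
grasp [ 13.6  -19.43  28.89] above [ 13.59 -19.44  19.24] drz 1.714
```

B is in too, lying on A, and the deck is clear. For C, the tape is close on the -y side, so I'll grip with a smaller opening and 24 mm offset.

Run:
```python
from bank import *
case_grasp(.4393,.349,-6.3,.0035,.024)
```

```text
grasp [ 13.67 -20.07  28.89] above [ 13.67 -20.07  19.24] drz 1.719
```

```bash
python3 -m jog '[{"xyz":[3,-4,0],"dr":[0,0,0.18],"hand":0.3},{"xyz":[6,-8,0],"dr":[0,0,0.36],"hand":0.3},{"xyz":[9,-12,0],"dr":[0,0,0.54],"hand":0.3},{"xyz":[12,-16,0],"dr":[0,0,0.72],"hand":0.3},{"xyz":[13.7,-19,0],"dr":[0,0,0.9],"hand":0.3},{"xyz":[13.7,-20.1,3],"dr":[0,0,1.08],"hand":0.3},{"xyz":[13.7,-20.1,7],"dr":[0,0,1.26],"hand":0.3},{"xyz":[13.7,-20.1,11],"dr":[0,0,1.44],"hand":0.3},{"xyz":[13.7,-20.1,15],"dr":[0,0,1.62],"hand":0.3},{"xyz":[13.7,-20.1,18],"dr":[0,0,1.719],"hand":0.3},{"xyz":[13.7,-20.1,18],"dr":[0,0,1.719],"hand":0.3},{"xyz":[13.7,-20.1,18],"dr":[0,0,1.719],"hand":0.3}]'
python3 - <<'E'
from cases import *
cases("scene"); cases("wrist"); case_grasp(.4393,.349,-6.3,.0035,.024)
E
```

```text
clock: 38.22
tcp_pos: [0.4638, 0.3479, 0.1141]
eef_rot: [[0.994, -0.107, 0.001], [-0.107, -0.994, 0.001], [0.001, -0.001, -1.0]]
wrist_force: [0.9, -0.3, 0.2]
opening: 0.0597
gripper_force: 0.0
scene case (array([440.7, 350.9]), -5.9, array([88.4, 46.9])) z 10.8 px [447. 283.]
wrist case (array([439.4, 347. ]), -6.4, array([84.3, 47.1])) z 13.5 px [326. 227.]
grasp [-0.12  0.26 11.15] above [-0.1   0.23  1.5 ] drz 0.002
```

```bash
python3 -m jog '[{"xyz":[-0.1,0.2,5],"dr":[0,0,0],"hand":0.3},{"xyz":[-0.1,0.2,9],"dr":[0,0,0],"hand":0.3},{"xyz":[-0.1,0.2,11],"dr":[0,0,0],"hand":0.3},{"xyz":[-0.1,0.2,11.1],"dr":[0,0,0],"hand":0.3},{"xyz":[-0.1,0.2,11.1],"dr":[0,0,0],"hand":0.3},{"xyz":[-0.1,0.2,11.1],"dr":[0,0,0],"hand":1},{"xyz":[-0.1,0.2,11.1],"dr":[0,0,0],"hand":1},{"xyz":[-0.1,0.2,11.1],"dr":[0,0,0],"hand":1},{"xyz":[-0.1,0.2,11.1],"dr":[0,0,0],"hand":1}]' 40
python3 - <<'E'
from bank import *
R=np.array(get_state()["eef_rot"]); w=np.arctan2(R[1,0],R[0,0])
print(tool(deck(.085,.20)), "drz",w-np.radians(92.3))
E
```

```text
clock: 39.45
tcp_pos: [0.4634, 0.3472, 0.0042]
eef_rot: [[0.994, -0.108, 0.004], [-0.108, -0.994, 0.003], [0.003, -0.003, -1.0]]
wrist_force: [-0.4, -0.7, 6.0]
opening: 0.0447
gripper_force: 41.3
[ 23.23  19.79 -19.56] drz -1.7190286550780742
```

```bash
python3 -m jog '[{"xyz":[0,0,-6],"dr":[0,0,0],"hand":1},{"xyz":[0,0,-12],"dr":[0,0,0],"hand":1},{"xyz":[1,3,-18],"dr":[0,0,-0.18],"hand":1},{"xyz":[4,6,-20],"dr":[0,0,-0.36],"hand":1},{"xyz":[7,9,-20],"dr":[0,0,-0.54],"hand":1},{"xyz":[10,12,-20],"dr":[0,0,-0.72],"hand":1},{"xyz":[13,15,-20],"dr":[0,0,-0.9],"hand":1},{"xyz":[16,17,-20],"dr":[0,0,-1.08],"hand":1},{"xyz":[19,19,-20],"dr":[0,0,-1.26],"hand":1},{"xyz":[22,19.7,-20],"dr":[0,0,-1.44],"hand":1},{"xyz":[23.2,19.7,-20],"dr":[0,0,-1.62],"hand":1},{"xyz":[23.2,19.7,-20],"dr":[0,0,-1.719],"hand":1},{"xyz":[23.2,19.7,-20],"dr":[0,0,-1.719],"hand":1},{"xyz":[23.2,19.7,-20],"dr":[0,0,-1.719],"hand":1},{"xyz":[23.2,19.7,-20],"dr":[0,0,-1.719],"hand":1}]'
python3 - <<'E'
from bank import *
print(tool(deck(.080,.133)))
E
```

```text
clock: 41.32
tcp_pos: [0.6707, 0.1252, 0.202]
eef_rot: [[-0.039, 0.999, 0.0], [0.999, 0.039, 0.0], [0.0, 0.0, -1.0]]
wrist_force: [-0.7, 0.1, -0.6]
opening: 0.0447
gripper_force: 41.4
[-0.53  0.16  6.9 ]
```

```bash
python3 -m jog '[{"xyz":[0,0.15,3.5],"dr":[0,0,0],"hand":1},{"xyz":[0,0.15,6.5],"dr":[0,0,0],"hand":1},{"xyz":[0,0.15,7],"dr":[0,0,0],"hand":1},{"xyz":[0,0.15,7],"dr":[0,0,0],"hand":1},{"xyz":[0,0.15,7],"dr":[0,0,0],"hand":1},{"xyz":[-1,0.15,7],"dr":[0,0,0],"hand":1},{"xyz":[-2,0.15,7],"dr":[0,0,0],"hand":1},{"xyz":[-2.6,0.15,7],"dr":[0,0,0],"hand":1},{"xyz":[-2.6,0.15,7],"dr":[0,0,0],"hand":1}]'
python3 -m jog '[{"xyz":[-0.7,0,0],"dr":[0,0,0],"hand":1},{"xyz":[-1.4,0,0],"dr":[0,0,0],"hand":1},{"xyz":[-1.4,0,0],"dr":[0,0,0],"hand":1}]'
```

```text
clock: 42.45
tcp_pos: [0.6735, 0.0982, 0.1318]
eef_rot: [[-0.039, 0.999, 0.0], [0.999, 0.039, 0.0], [0.0, 0.0, -1.0]]
wrist_force: [-0.6, 0.0, -0.8]
opening: 0.0445
gripper_force: 44.0
clock: 42.82
tcp_pos: [0.6741, 0.0845, 0.1318]
eef_rot: [[-0.039, 0.999, -0.0], [0.999, 0.039, -0.0], [-0.0, -0.0, -1.0]]
wrist_force: [0.1, -0.5, -0.3]
opening: 0.0447
gripper_force: 44.0
```

```bash
python3 -m jog '[{"xyz":[0,0,0],"dr":[0,0,0],"hand":0.3},{"xyz":[0,0,0],"dr":[0,0,0],"hand":0.1},{"xyz":[0,0,0],"dr":[0,0,0],"hand":0},{"xyz":[0,0,-2],"dr":[0,0,0],"hand":0},{"xyz":[0,0,-4],"dr":[0,0,0],"hand":0},{"xyz":[4.5,0,-4],"dr":[0,0,0],"hand":1},{"xyz":[4.5,0,-4],"dr":[0,0,0],"hand":1},{"xyz":[4.5,0,-4],"dr":[0,0,0],"hand":1},{"xyz":[4.5,0,-4],"dr":[0,0,0],"hand":1},{"xyz":[4.5,0,-4],"dr":[0,0,0],"hand":1},{"xyz":[4.5,0,-2],"dr":[0,0,0],"hand":1},{"xyz":[4.5,0,-0.1],"dr":[0,0,0],"hand":1},{"xyz":[4.5,0,-0.1],"dr":[0,0,0],"hand":1},{"xyz":[4.5,0,-0.1],"dr":[0,0,0],"hand":1}]'
python3 -m jog '[{"xyz":[-1.5,0,0],"dr":[0,0,0],"hand":1},{"xyz":[-3,0,0],"dr":[0,0,0],"hand":1},{"xyz":[-4.5,0,0],"dr":[0,0,0],"hand":1},{"xyz":[-6,0,0],"dr":[0,0,0],"hand":1},{"xyz":[-7,0,0],"dr":[0,0,0],"hand":1},{"xyz":[-7.6,0,0],"dr":[0,0,0],"hand":1},{"xyz":[-7.6,0,0],"dr":[0,0,0],"hand":1},{"xyz":[-8.1,0,0],"dr":[0,0,0],"hand":1},{"xyz":[-8.1,0,0],"dr":[0,0,0],"hand":1}]'
python3 -m jog '[{"xyz":[2,0,-3],"dr":[0,0,0],"hand":0},{"xyz":[6,0,-8],"dr":[0,0,0],"hand":0},{"xyz":[8,0,-12],"dr":[0,0,0],"hand":0},{"xyz":[12,0,-16],"dr":[0,0,0],"hand":0},{"xyz":[17,0,-16],"dr":[0,0,0],"hand":0},{"xyz":[17,0,-16],"dr":[0,0,0],"hand":0},{"xyz":[17,0,-16],"dr":[0,0,0],"hand":0},{"xyz":[17,0,-16],"dr":[0,0,0],"hand":0}]'
python3 ins.py C ti_B.npz
```

```text
clock: 44.58
tcp_pos: [0.6719, 0.13, 0.132]
eef_rot: [[-0.04, 0.999, -0.001], [0.999, 0.04, -0.0], [-0.0, -0.001, -1.0]]
wrist_force: [0.2, -0.8, 0.2]
opening: 0.0002
gripper_force: 0.0
clock: 45.7
tcp_pos: [0.6756, 0.0497, 0.1329]
eef_rot: [[-0.04, 0.999, 0.0], [0.999, 0.04, 0.001], [0.001, 0.0, -1.0]]
wrist_force: [0.2, 2.7, -0.9]
opening: 0.0004
gripper_force: 1.3
clock: 46.7
tcp_pos: [0.6686, 0.2177, 0.2921]
eef_rot: [[-0.039, 0.999, -0.001], [0.999, 0.039, -0.001], [-0.001, -0.001, -1.0]]
wrist_force: [0.0, -0.7, -0.1]
opening: 0.0852
gripper_force: 0.0
[[-1  1  1  1  0  1  0  2  0  2  2  1  0 -1 -1  1  0  0 -2  0 -3  0  0 -1  0  2 -2  0  0  0  0 -1]
 [ 1 -1  1  0  0 -2  0  0  2 -1 -1  2  0  0  0  0 -2  2  1 -2 -2  0 -1 -1  0 -1  1  1  1  0  0  0]
 [ 0  2  0  0  0 -1  1  0 -1 -1  1  1  1  0  0 -4  3  0 -2  0  0 -3  0  1  2 -1  2  0  0  0 -2  0]
 [ 1 -1  2 -1  1 -1  2  1 -1  1  0  0  1  1 -1 -1 -1 -1  0 -2  0  0  1 -2 -1 -1  1 -1 -1  0  0  3]
 [-2  1 -1  0  2 -2 -4 -1  1  2  0 -1 -1  0  2  1 -3 -2 -1  0 -1  0  0  0  0  0  1 -2  0  0  3 -1]
 [ 0 -1 -2  0 -1 -1 -1  0  2 -1  1 -1  2
[... 958 characters left out ...]
-1  0  0  0  1  0  0  0 -3  0 -2 -1  2 -1  1 -2 -1 -1 -1 -1  0  0  0  3 -2 -1 -2 -1 -1  0]
 [ 2  1  0 -1 -1  0  0  0 -1  1  0  0  1  0 -1  1 -1  2 -2 -3 -1  2 -1  1 -1 -3 -4  0  1 -1  1  1]
 [-2  0 -2  1 -1  1  1  2  0 -1 -1 -1  2  0  0 -2  1  1  0  0  0 -3  0 -1 -1 -5 -1  6 16 17 16 14]
 [ 1 -1 -3 -1  0  0  1  0  2 -2  1  0  2  2  0 -2  0  0  0  1 -1  1 -1 -1  0 -2 -3  8 16 17 17 16]
 [ 2  0  0  0  0  1  2  0 -1  2 -1  1  1  0 -1  2  0  0 -1  3  2 -1  1  1  1 -2  0  5 19 19 15 17]
 [-2  1  0 -2  1 -2 -4  0 -1  0 -1  1  1 -2  0 -2  2  0  0 -2  2  0  2  0 -3 -3 -2  3 17 18 14 14]]
deck max z [0.12724184 0.13256839 0.13481123]
grasp [ 13.59 -19.39  28.89] above [ 13.59 -19.4   19.24] drz 1.714
```

All three are inside (C lies near px (320,184)), no case remains on the bench in either view, and the deck is clear. Next: back to the rod.

Run:
```python
from bank import *
print(tool([.52,-.3255,.281]))
```

```text
[-53.7  -16.95   1.17]
```

```bash
python3 -m jog '[{"xyz":[-6,-2,0],"dr":[0,0,0.18],"hand":0},{"xyz":[-12,-4,0],"dr":[0,0,0.36],"hand":0},{"xyz":[-18,-6,0],"dr":[0,0,0.54],"hand":0},{"xyz":[-24,-8,0],"dr":[0,0,0.72],"hand":0},{"xyz":[-30,-10,0],"dr":[0,0,0.9],"hand":0},{"xyz":[-36,-12,0],"dr":[0,0,1.08],"hand":0},{"xyz":[-42,-14,0],"dr":[0,0,1.26],"hand":0},{"xyz":[-48,-16,0],"dr":[0,0,1.44],"hand":0},{"xyz":[-53.7,-17,1.1],"dr":[0,0,1.566],"hand":0},{"xyz":[-53.7,-17,1.1],"dr":[0,0,1.566],"hand":0},{"xyz":[-53.7,-17,1.1],"dr":[0,0,1.566],"hand":0},{"xyz":[-53.7,-17,1.1],"dr":[0,0,1.566],"hand":0},{"xyz":[-53.7,-17,1.1],"dr":[0,0,1.566],"hand":0},{"xyz":[-53.7,-17,1.1],"dr":[0,0,1.566],"hand":0}]'
python3 - <<'E'
from bank import *
c=capture("wrist"); np.savez("w13.npz",**c); P=cloud(c); im=c["image"]
m=(P[...,2]>.018)&(P[...,2]<.036)&(abs(P[...,1]+.327)<.03)&(P[...,0]<.72)&(P[...,0]>.38)&(im.min(2)>100)
l=np.zeros(m.shape,np.uint8); l[m]=1
print("handle",rect(P[m]),m.sum())
q=np.argwhere(m); rows=[(q[q[:,0]==r,1].mean(),r) for r in range(q[:,0].min()+5,q[:,0].max()-4,3)]
p=plane(c,rows,.028); k=np.polyfit(p[:,0],p[:,1],1); print(np.degrees(np.arctan(k[0])),"y at .501",np.polyval(k,.501), p[:,0].min(),p[:,0].max())
print(tool([.501,-.3265,.0065]))
E
```

```text
clock: 48.55
tcp_pos: [0.5208, -0.3234, 0.2821]
eef_rot: [[0.999, 0.047, 0.0], [0.047, -0.999, -0.0], [0.0, 0.0, -1.0]]
wrist_force: [-0.4, -0.3, -0.1]
opening: 0.0854
gripper_force: 0.0
handle (array([ 548.6, -331.2]), 0.2, array([273.1,  26.3])) 1279
 ** On entry to DLASCL parameter number  4 had an illegal value
 ** On entry to DLASCL parameter number  4 had an illegal value
 ** On entry to DLASCL parameter number  4 had an illegal value
 ** On entry to DLASCL parameter number  4 had an illegal value
 ** On entry to DLASCL parameter number  5 had an illegal value
 ** On entry to DLASCL parameter number  4 had an illegal value<stdin>:6: RuntimeWarning: Mean of empty slice.
  ret = ret.dtype.type(ret / rcount)
Traceback (most recent call last):
numpy.linalg.LinAlgError: SVD did not converge in Linear Least Squares
```

The rod spans x 0.412 to 0.685 as I laid it. Gripping it.

```bash
python3 - <<'E'
from bank import *
print(tool([.501,-.3265,.0065]))
E
python3 -m jog '[{"xyz":[-2.1,0.2,6],"dr":[0,0,0],"hand":0},{"xyz":[-2.1,0.2,12],"dr":[0,0,0],"hand":0},{"xyz":[-2.1,0.2,18],"dr":[0,0,0],"hand":0},{"xyz":[-2.1,0.2,23],"dr":[0,0,0],"hand":0},{"xyz":[-2.1,0.2,27.5],"dr":[0,0,0],"hand":0},{"xyz":[-2.1,0.2,27.5],"dr":[0,0,0],"hand":0},{"xyz":[-2.1,0.2,27.5],"dr":[0,0,0],"hand":0},{"xyz":[-2.1,0.2,27.5],"dr":[0,0,0],"hand":1},{"xyz":[-2.1,0.2,27.5],"dr":[0,0,0],"hand":1},{"xyz":[-2.1,0.2,27.5],"dr":[0,0,0],"hand":1},{"xyz":[-2.1,0.2,27.5],"dr":[0,0,0],"hand":1},{"xyz":[-2.1,0.2,27.5],"dr":[0,0,0],"hand":1},{"xyz":[-2.1,0.2,27.5],"dr":[0,0,0],"hand":1},{"xyz":[-2.1,0.2,27.5],"dr":[0,0,0],"hand":1},{"xyz":[-2.1,0.2,27.5],"dr":[0,0,0],"hand":1}]' 80
python3 -m jog '[{"xyz":[0,0,-6],"dr":[0,0,0],"hand":1},{"xyz":[0,0,-12],"dr":[0,0,0],"hand":1},{"xyz":[0,0,-18],"dr":[0,0,0],"hand":1},{"xyz":[0,0,-25],"dr":[0,0,0],"hand":1},{"xyz":[0,0,-25],"dr":[0,0,0],"hand":1},{"xyz":[0,0,-25],"dr":[0,0,0],"hand":1},{"xyz":[0,0,-25],"dr":[0,0,0],"hand":1}]'
python3 - <<'E'
from bank import *
print(tool(rod(-.03,.014,.26)))
E
```

```text
[-1.99  0.2  27.56]
clock: 50.48
tcp_pos: [0.4999, -0.3276, 0.0076]
eef_rot: [[0.999, 0.045, 0.001], [0.045, -0.999, -0.001], [0.001, 0.001, -1.0]]
wrist_force: [-0.1, 0.6, 5.7]
opening: 0.0143
gripper_force: 80.5
clock: 51.35
tcp_pos: [0.4978, -0.3262, 0.2532]
eef_rot: [[0.999, 0.045, -0.005], [0.045, -0.999, 0.003], [-0.005, -0.004, -1.0]]
wrist_force: [-0.1, -0.1, -3.3]
opening: 0.0144
gripper_force: 79.4
[ -6.36 -25.3   -0.56]
```

```bash
python3 -m jog '[{"xyz":[-6.4,-6,-1],"dr":[0,0,0],"hand":1},{"xyz":[-6.4,-12,-1],"dr":[0,0,0],"hand":1},{"xyz":[-6.4,-18,-1],"dr":[0,0,0],"hand":1},{"xyz":[-6.4,-23,-1],"dr":[0,0,0],"hand":1},{"xyz":[-6.4,-25.3,-1],"dr":[0,0,0],"hand":1},{"xyz":[-6.4,-25.3,3],"dr":[0,0,0],"hand":1},{"xyz":[-6.4,-25.3,7.5],"dr":[0,0,0],"hand":1},{"xyz":[-6.4,-25.3,7.5],"dr":[0,0,0],"hand":1},{"xyz":[-6.4,-25.3,7.5],"dr":[0,0,0],"hand":1},{"xyz":[-6.4,-25.3,7.5],"dr":[0,0,0],"hand":1}]'
python3 - <<'E'
from bank import *
print(tool(rod(-.03,.014,.17)))
c=capture("wrist"); P=cloud(c); im=c["image"]; print([ (r,np.where((P[r,:,2]>.16)&(np.arange(640)>280)&(np.arange(640)<370))[0][[0,-1]]) for r in (60,120,180)])
E
```

```text
clock: 52.6
tcp_pos: [0.4256, -0.0779, 0.1837]
eef_rot: [[0.999, 0.044, 0.003], [0.044, -0.999, -0.001], [0.003, 0.001, -1.0]]
wrist_force: [-0.3, 0.7, -2.5]
opening: 0.0142
gripper_force: 79.4
[-0.26 -0.17  1.37]
[(60, array([311, 334])), (120, array([312, 369])), (180, array([312, 333]))]
```

```bash
python3 -m jog '[{"xyz":[-0.2,-0.15,1.3],"dr":[0,0,0],"hand":1},{"xyz":[-0.2,-0.15,1.3],"dr":[0,0,0],"hand":1},{"xyz":[-0.2,-0.15,1.3],"dr":[0,0,0],"hand":1},{"xyz":[3,-0.15,1.3],"dr":[0,0,0],"hand":1},{"xyz":[6,-0.1,1.3],"dr":[0,0,0],"hand":1},{"xyz":[6.5,-0.1,1.3],"dr":[0,0,0],"hand":1},{"xyz":[8,-0.1,1.3],"dr":[0,0,0],"hand":1},{"xyz":[9,-0.1,1.3],"dr":[0,0,0],"hand":1}]'
python3 -m jog '[{"xyz":[1,0,0],"dr":[0,0,0],"hand":1},{"xyz":[2,0,0],"dr":[0,0,0],"hand":1},{"xyz":[3,0,0],"dr":[0,0,0],"hand":1},{"xyz":[3.8,0,0],"dr":[0,0,0],"hand":1},{"xyz":[3.8,0,0],"dr":[0,0,0],"hand":1}]'
python3 - <<'E'
from bank import *
print(tool(rod(.104,.014,.17)))
E
```

```text
clock: 53.65
tcp_pos: [0.5137, -0.0723, 0.1685]
eef_rot: [[0.999, 0.045, -0.002], [0.045, -0.999, 0.0], [-0.002, -0.0, -1.0]]
wrist_force: [-2.2, -0.2, -1.7]
opening: 0.0143
gripper_force: 79.5
clock: 54.28
tcp_pos: [0.5531, -0.0706, 0.1689]
eef_rot: [[0.999, 0.045, 0.001], [0.045, -0.999, 0.0], [0.001, -0.0, -1.0]]
wrist_force: [-0.1, 0.7, -2.6]
opening: 0.0142
gripper_force: 79.5
[ 0.38  0.1  -0.11]
```

```bash
python3 -m jog '[{"xyz":[0.3,0,0],"dr":[0,0,0],"hand":1},{"xyz":[0.6,0,0],"dr":[0,0,0],"hand":1},{"xyz":[0.6,0,0],"dr":[0,0,0],"hand":1},{"xyz":[0.6,0,0],"dr":[0,0,0],"hand":1}]'
python3 -m jog '[{"xyz":[0.3,0,0],"dr":[0,0,0],"hand":1},{"xyz":[0.4,0,0],"dr":[0,0,0],"hand":1},{"xyz":[0.4,0,0],"dr":[0,0,0],"hand":1}]'
```

```text
clock: 54.78
tcp_pos: [0.5567, -0.0702, 0.1685]
eef_rot: [[0.999, 0.045, -0.003], [0.045, -0.999, 0.0], [-0.003, -0.0, -1.0]]
wrist_force: [-5.1, -0.1, -0.9]
opening: 0.0143
gripper_force: 79.8
clock: 55.15
tcp_pos: [0.557, -0.0699, 0.1674]
eef_rot: [[0.999, 0.045, -0.011], [0.045, -0.999, 0.001], [-0.011, -0.001, -1.0]]
wrist_force: [-15.5, -0.3, 2.4]
opening: 0.0144
gripper_force: 80.2
```

Stopped hard at 15 N. Travel from the drawn contact was 42.7 mm against 42 expected (64−22), so the bolt is home. Withdrawing and returning the rod.

```bash
python3 -m jog '[{"xyz":[-2,0,0],"dr":[0,0,0],"hand":1},{"xyz":[-5,0,0],"dr":[0,0,0],"hand":1},{"xyz":[-8,0,0],"dr":[0,0,0],"hand":1},{"xyz":[-11,0,0],"dr":[0,0,0],"hand":1},{"xyz":[-14.5,0,0],"dr":[0,0,0],"hand":1},{"xyz":[-14.5,0,0],"dr":[0,0,0],"hand":1},{"xyz":[-14.5,0,-5],"dr":[0,0,0],"hand":1},{"xyz":[-14.5,0,-9],"dr":[0,0,0],"hand":1},{"xyz":[-14.5,0,-9],"dr":[0,0,0],"hand":1},{"xyz":[-14.5,0,-9],"dr":[0,0,0],"hand":1}]'
python3 - <<'E'
from bank import *
print(tool([.501,-.3285,.009]))
E
```

```text
clock: 56.4
tcp_pos: [0.4174, -0.0767, 0.2584]
eef_rot: [[0.999, 0.045, 0.0], [0.045, -0.999, 0.0], [0.0, -0.0, -1.0]]
wrist_force: [-0.5, -0.9, -2.2]
opening: 0.0142
gripper_force: 79.5
[ 7.21 25.54 24.94]
```

```bash
python3 -m jog '[{"xyz":[7.2,6,0],"dr":[0,0,0],"hand":1},{"xyz":[7.2,12,0],"dr":[0,0,0],"hand":1},{"xyz":[7.2,18,0],"dr":[0,0,0],"hand":1},{"xyz":[7.2,23,0],"dr":[0,0,0],"hand":1},{"xyz":[7.2,25.5,4],"dr":[0,0,0],"hand":1},{"xyz":[7.2,25.5,10],"dr":[0,0,0],"hand":1},{"xyz":[7.2,25.5,16],"dr":[0,0,0],"hand":1},{"xyz":[7.2,25.5,21],"dr":[0,0,0],"hand":1},{"xyz":[7.2,25.5,23.2],"dr":[0,0,0],"hand":1},{"xyz":[7.2,25.5,23.2],"dr":[0,0,0],"hand":1},{"xyz":[7.2,25.5,23.2],"dr":[0,0,0],"hand":1}]'
python3 - <<'E'
from bank import *
print(tool([.501,-.3275,.0085]))
E
```

```text
clock: 57.78
tcp_pos: [0.5007, -0.3283, 0.0268]
eef_rot: [[0.999, 0.045, 0.0], [0.045, -0.999, -0.0], [0.0, 0.0, -1.0]]
wrist_force: [-0.2, -0.5, -2.7]
opening: 0.0146
gripper_force: 79.4
[ 0.03 -0.08  1.83]
```

```bash
python3 -m jog '[{"xyz":[0,0,1],"dr":[0,0,0],"hand":1},{"xyz":[0,0,1.85],"dr":[0,0,0],"hand":1},{"xyz":[0,0,1.85],"dr":[0,0,0],"hand":1},{"xyz":[0,0,1.85],"dr":[0,0,0],"hand":0},{"xyz":[0,0,1.85],"dr":[0,0,0],"hand":0},{"xyz":[0,0,1.85],"dr":[0,0,0],"hand":0},{"xyz":[0,0,1.85],"dr":[0,0,0],"hand":0},{"xyz":[0,0,1.85],"dr":[0,0,0],"hand":0},{"xyz":[0,0,1.85],"dr":[0,0,0],"hand":0},{"xyz":[0,0,-4],"dr":[0,0,0],"hand":0},{"xyz":[0,0,-10],"dr":[0,0,0],"hand":0},{"xyz":[0,0,-16],"dr":[0,0,0],"hand":0},{"xyz":[0,0,-22],"dr":[0,0,0],"hand":0},{"xyz":[0,0,-25],"dr":[0,0,0],"hand":0},{"xyz":[0,0,-25],"dr":[0,0,0],"hand":0},{"xyz":[0,0,-25],"dr":[0,0,0],"hand":0}]'
python3 - <<'E'
from cases import *
c=cases("top"); cases("scene"); w=capture("wrist"); P=cloud(w); im=w["image"]
m=(P[...,2]>.014)&(P[...,2]<.05)&(abs(P[...,1]+.327)<.055)&(P[...,0]<.73)&(P[...,0]>.38)
n,l,st,ce=cv2.connectedComponentsWithStats(m.astype(np.uint8)); i=1+st[1:,4].argmax()
print("rod",rect(P[l==i]),np.percentile(P[l==i][:,2],[50,99]))
# pin state: compare hood region with initial / drawn image
a0=np.load("top0.npz")["image"].astype(int)[125:172,310:352]; ad=np.load("ti_C.npz")["image"].astype(int)[125:172,310:352]; b=c["image"].astype(int)[125:172,310:352]
for n,a in(("home",a0),("drawn",ad)):
    d=(b-b.mean())-(a-a.mean()); print(n,abs(d).mean().round(2),abs(d[5:40,12:24]).max())
s0=np.load("scene0.npz")["image"].astype(int); s=capture("scene")["image"].astype(int)
for n,(u,v) in(("home px",(264,202)),("drawn px",(281,193))): print(n,s0[v-3:v+4,u-3:u+4].mean().round(),s[v-3:v+4,u-3:u+4].mean().round())
E
```

```text
clock: 59.78
tcp_pos: [0.4998, -0.3278, 0.2753]
eef_rot: [[0.999, 0.045, -0.002], [0.045, -0.999, 0.001], [-0.002, -0.001, -1.0]]
wrist_force: [0.4, 0.2, 0.0]
opening: 0.0854
gripper_force: 0.0
rod (array([ 549.8, -335. ]), 1.5, array([272.3,  30. ])) [0.02295768 0.03092253]
home 2.34 27.422998986828773
drawn 2.44 24.503546099290787
home px 148.0 149.0
drawn px 164.0 164.0
```

```bash
python3 -c "
from cell import *
print(finish_job())"
```

```text
the job is handed in; nothing more can be done
None
```

I handed the job in at about 60 s on the robot's clock: bolt drawn open, all three cases I found posted inside, bolt pushed home to its stop, rod laid flat on its mat; these are my own checks, since the hand-in returned no verdict.

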